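Set the warming tray: clear the paddle, line up the pots, raise the splash flap

TASK

Get the warming tray ready: first move the olive-wood paddle from the tray onto its terracotta spoon rest, lying along it; then stand all the blue relish pots on the tray in one tight row, flush against the back rail and against one another, starting hard against the end stop that is farther from the tagine; and last swing the splash flap fully upright. The pots' glaze chips easily: grip them with no more than 30 N and push them only gently; leave the tagine, steamers, ladle and salt jar where they stand.

Things in the scene. Friction and masses are not known exactly. Their poses are not given: they have to be found in the camera images.
- tray: warming tray fixed to the ledge: steel plate 106 (x) by 284 mm (y), top 10 mm above the ledge, front edge (open) at x = -45 mm. Origin: mid-length, at ledge height; x points to the back rail, y along it, z up. A pot flush with the rail has its centre at x = 21 mm; hard against an end stop at |y| = 106 mm, then 58, 10 mm and 38 mm past the middle
- rail (a point): middle of the top of the brass back rail's front face: tray x = 45 mm, y = 0, z = 36 mm; axes as the tray's. The rail is 8 mm thick. Brass end stops of the same height stand at both ends of the tray: inner faces at tray y = +130 and -130 mm, from x = -40 to +45 mm. Rail and stops are rigid
- flap (a joint): angle of the steel splash flap behind the back rail: 0 = folded down level, pointing away from the robot (tray +x); 1.571 = upright, at its stop. It stays where it is left (friction 0.16 N m; about 4 N at the grip bar lifts it) and starts between 0 and 0.25. It is 256 mm wide, 4 mm thick, 75 mm high, 28 mm below its notch
- flap_grip (a point): centre of the flap's grip bar: black cylinder 16 mm across, 26 mm long, axis along the tray's y, 68 mm from the hinge, in a notch 124 mm wide and 47 mm deep in the flap's free edge, on a stem 10 mm wide. Pinched across its flat ends (fingers closing along the tray's y) it turns between the fingers, so the hand need not turn as the flap swings
- flap_hinge (a point): point on the flap's hinge axis in mid-length: tray x = +72 mm, y = 0, z = 30 mm; axes as the tray's. The hinge axis runs along the tray's y, between two brackets 36 mm tall at tray y = +136 and -136 mm
- rest: terracotta spoon rest fixed to the ledge: flat slab 56 mm (x) by 150 mm (y), 8 mm thick, white-glazed on top, between robot and tray. Origin: centre of its underside; y along its length
- paddle: olive-wood stirring paddle, flat, 12 mm thick, about 50 g: handle 16 mm wide from x = -72 to +36 mm, blade 36 mm wide from x = +33 to +101 mm. Origin: on its underside at mid-handle, near the balance point, a good place to grip across; x along it towards the blade, z up. It starts lying flat on the tray, roughly along it
- pot0: lidded relish pot, one rigid piece, 0.12 to 0.24 kg: square blue body 48 x 48 mm with a white lid slab, 36 mm tall together, and on it a blue square knob 20 x 20 mm (36 to 64 mm above the underside), sides parallel to the body's. All pots are alike and may face any of the four ways. Origin: centre of the underside; z up. 3 or 4 pots are present; absent ones read None
- pot1: lidded relish pot, one rigid piece, 0.12 to 0.24 kg: square blue body 48 x 48 mm with a white lid slab, 36 mm tall together, and on it a blue square knob 20 x 20 mm (36 to 64 mm above the underside), sides parallel to the body's. All pots are alike and may face any of the four ways. Origin: centre of the underside; z up. 3 or 4 pots are present; absent ones read None
- pot2: lidded relish pot, one rigid piece, 0.12 to 0.24 kg: square blue body 48 x 48 mm with a white lid slab, 36 mm tall together, and on it a blue square knob 20 x 20 mm (36 to 64 mm above the underside), sides parallel to the body's. All pots are alike and may face any of the four ways. Origin: centre of the underside; z up. 3 or 4 pots are present; absent ones read None
- pot3: lidded relish pot, one rigid piece, 0.12 to 0.24 kg: square blue body 48 x 48 mm with a white lid slab, 36 mm tall together, and on it a blue square knob 20 x 20 mm (36 to 64 mm above the underside), sides parallel to the body's. All pots are alike and may face any of the four ways. Origin: centre of the underside; z up. 3 or 4 pots are present; absent ones read None
- tagine: blue-glazed tagine with clipped-on conical lid, 170 mm across, 168 mm tall, 1.8 kg; stands left or right of the tray. Origin: centre of the underside. Not to be moved
- steamer_low: lower of two stacked round aluminium steamer tiers, 164 mm across (196 mm over the handles), 58 mm tall; stands at the other end of the tray from the tagine. Origin: centre of the underside. Not to be moved
- steamer_top: upper steamer tier, same size, standing on the lower one. Origin: centre of the underside. Not to be moved
- ladle: stainless ladle, 264 mm long, 30 mm tall at the bowl, lying beyond the tray. Origin: on the underside, 60 mm from the bowl's centre towards the handle; x towards the bowl. Not to be moved
- salt_jar: white salt jar, 64 mm across, 100 mm tall, beyond the tray. Origin: centre of the underside. Not to be moved
Things that resemble listed ones, but are neither listed nor needed, are in the scene too. What is shaped like the pot0 but pink is not meant.

How it is judged:
On the way, in this order (a step that is already met when the one before it is completed fails the run):
1. the paddle lies on the spoon rest (x of paddle in the frame of rest between -0.022 and 0.022 m and y of paddle in the frame of rest between -0.035 and 0.035 m and z of paddle in the frame of rest between 0.005 and 0.012 m and angle between the x axis of paddle and the y axis of rest, either way round below 0.3 rad and linear speed of paddle below 0.03 m/s), for 0.2 s.
2. all pots stand in one tight row against the back rail, from the end stop farther from the tagine (x of pot0 in the frame of tray between 0.018 and 0.024 m and z of pot0 in the frame of tray between 0.007 and 0.014 m and angle between each of pot0, pot1, pot2, pot3's own z axis and vertical below 0.05 rad and (angle between the x axis of pot0 and the x axis of tray, either way round below 0.06 rad or angle between the x axis of pot0 and the y axis of tray, either way round below 0.06 rad) and (horizontal distance between pot0 and pot1 below 0.0505 m or horizontal distance between pot0 and pot2 below 0.0505 m or horizontal distance between pot0 and pot3 below 0.0505 m) and x of pot1 in the frame of tray between 0.018 and 0.024 m and z of pot1 in the frame of tray between 0.007 and 0.014 m and (angle between the x axis of pot1 and the x axis of tray, either way round below 0.06 rad or angle between the x axis of pot1 and the y axis of tray, either way round below 0.06 rad) and (horizontal distance between pot1 and pot0 below 0.0505 m or horizontal distance between pot1 and pot2 below 0.0505 m or horizontal distance between pot1 and pot3 below 0.0505 m) and x of pot2 in the frame of tray between 0.018 and 0.024 m and z of pot2 in the frame of tray between 0.007 and 0.014 m and (angle between the x axis of pot2 and the x axis of tray, either way round below 0.06 rad or angle between the x axis of pot2 and the y axis of tray, either way round below 0.06 rad) and (horizontal distance between pot2 and pot0 below 0.0505 m or horizontal distance between pot2 and pot1 below 0.0505 m or horizontal distance between pot2 and pot3 below 0.0505 m) and x of pot3 in the frame of tray between 0.018 and 0.024 m and z of pot3 in the frame of tray between 0.007 and 0.014 m and (angle between the x axis of pot3 and the x axis of tray, either way round below 0.06 rad or angle between the x axis of pot3 and the y axis of tray, either way round below 0.06 rad) and (horizontal distance between pot3 and pot0 below 0.0505 m or horizontal distance between pot3 and pot1 below 0.0505 m or horizontal distance between pot3 and pot2 below 0.0505 m) and ((y of tagine in the frame of tray below 0 m and y of any of pot0, pot1, pot2, pot3 in the frame of tray above 0.103 m and y of each of pot0, pot1, pot2, pot3 in the frame of tray above -0.044 m) or (y of tagine in the frame of tray above 0 m and y of any of pot0, pot1, pot2, pot3 in the frame of tray below -0.103 m and y of each of pot0, pot1, pot2, pot3 in the frame of tray below 0.044 m))), for 0.2 s.
3. the splash flap is upright (value of joint flap above 1.45 rad), for 0.2 s.
At the end, for the whole second after the job is handed in: Paddle flat on the rest (22 mm across, 35 along, 0.3 rad); every pot upright on the tray, within 3 mm of the rail and 0.06 rad, one within 3 mm of the stop farther from the tagine, each within 2.5 mm of a neighbour, none beyond the fourth place; flap above 1.45 rad; all released (all of step 2 and x of paddle in the frame of rest between -0.022 and 0.022 m and y of paddle in the frame of rest between -0.035 and 0.035 m and z of paddle in the frame of rest between 0.005 and 0.012 m and angle between the x axis of paddle and the y axis of rest, either way round below 0.3 rad and value of joint flap above 1.45 rad); the robot touches nothing.
It fails at once if a pot pressed or squeezed by the fingers too hard (contact forces of both fingers added above 90 N: a 30 N grip counts 60 N, and the push comes on top) (contact force between the fingers and pot0 above 90 N or contact force between the fingers and pot1 above 90 N or contact force between the fingers and pot2 above 90 N or contact force between the fingers and pot3 above 90 N).
It fails at once if the tagine, a steamer tier, the ladle or the salt jar moved more than 30 mm (distance of any of tagine, steamer_low, steamer_top, ladle, salt_jar from where it was at the start of the episode above 0.03 m).
Of pot0, pot1, pot2, pot3 only 3 to 4 are there at a start; the rules pass over those that are not, and their reading is None.
At some moment in a run one of pot0, pot1, pot2, pot3, paddle may be knocked a few centimetres aside while the robot is not near it.
Once in a run the grip may slacken for a moment while it holds something.
It also fails if it takes over 210 s, if anything falls off the work surface, if the arm or the gripper's body presses on something with over 40 N, if the wrist force passes 120 N, or if a joint passes its speed limit or range.

ROBOT

A 7-joint arm with a two-finger parallel gripper is mounted at the origin on the work surface. World frame = base frame: x ahead of the robot, y to its left, z up, the work surface at z = 0. Lengths are in m, angles in rad, forces in N, time in s.
With the tool pointing down it reaches from about 0.35 to 0.775 m from the base axis. Payload 3.1 kg.
Tool frame: the origin (TCP) lies on the centre line of the jaws, within the pads' length; the fingertips stand 8 mm ahead of it and the grasp point (between the pads) lies 11 mm behind it (tip_reach is the distance from the TCP to the fingertips, in m); z points along the fingers, y is the direction in which the jaws open and shut (so a half turn about z gives the same grasp; the last joint's range is limited). The gripper opens to 85 mm and grips with 20 to 120 N. Pads are 22 mm wide; open, the fingers measure 114 mm over their backs; the gripper's body (76 mm by 85 mm) begins 54 mm behind the grasp point. The pads swing forward as they close: fully open they stand 13 mm farther back than shut.
Start: joints at [-1.374, 0.311, 0.014, 1.512, -0.004, 1.319, -0.027], TCP at [0.13, 0.534, 0.239] pointing down, gripper open.
Joint ranges: [-2.7, 2.7], [-0.3, 1.91], [-1.27, 1.3], [0.12, 2.57], [-1.44, 4.58], [0.2, 2.03], [-3.05, 3.05]. Speed limits (rad/s): [2.79, 2.79, 3.14, 3.14, 3.14, 3.14, 3.14].

INTERFACE

Orientations are given as a 3x3 rotation matrix whose columns are the frame's x, y, z axes.
In Python, from cell import get_obs, get_image, camera_params, sign_off, tip_reach gives the robot as it stands.
- The arm moves only by the tool carry_out, never from a script. Its arguments are lists of equal length, an entry for each row: "gripper": the finger opening in m, from 0 to 0.0854; "delta_pos": the shift along the tool's x, y, z in m, a list of three; "dr": the turn, a rotation vector about the tool's x, y, z in degrees, a list of three. In form: {"gripper": [gripper, ...], "delta_pos": [[tx, ty, tz], ...], "dr": [[wx, wy, wz], ...]}. A call has 1 to 20 rows; each row is the pose to reach, as a shift and turn from the pose measured when the call began, along the tool's axes at that moment; what a row does not reach only later rows make up. A row lasts 1/10 s, in which the tool goes at most 50 mm and 8.59 degrees, less where a joint would pass 70% of its speed; a pose out of reach is approached as far as the arm can. A call with a gripper value outside its range is refused whole. The fingers move at their own pace and stop on an object; "force" is the grip in N (left out, the last holds). Time passes only in rows, so rows that repeat a pose let the fingers close. It gives the time, the measured TCP pose, the force and the opening at its end, in the units of the state.
- get_obs(): the state, without advancing time (a new reading comes with each control period).
- get_image(name): name is "scene" or "top" or "wrist"; returns (picture, depth): 384x512x3 uint8, red, green, blue; 384x512 float32, m along the optical axis (not along the pixel's ray), 0 where there is no reading.
- camera_params(name): a dict with "intrinsics" (3x3 intrinsics, pixels), "dist_coeffs" ([k1, k2, p1, p2, k3] as OpenCV has them; the pictures are not rectified), "rvec" (rotation vector, rad) and "tvec" (3), from world to camera coordinates, as OpenCV has them; the wrist camera has in their place "tool_from_camera" (4x4, takes a point from camera to tool coordinates, whose origin is the TCP and whose axes are the flange's). Camera axes: x right, y down, z forward; pixel columns grow to the right and rows downward; lengths in m; the calibration is good to about 2 mm. A picture is of the moment at which its call begins: read the wrist's pose just before it. camera_params takes no time and is no camera call.
- sign_off(): hands the job in, once; it reports no verdict.
The state is a dict: "clock": time; "qpos": joint angles; "dq": joint speeds; "effort": joint torques, N m; "ee_pos": TCP position; "orientation": TCP orientation; "wrist_force": force on the tool from outside, world axes, zero at the start; "torque": the same for the moment, N m; "grip_width": opening from 0.0 (shut) to 1.0 (fully open).
Only numpy, scipy, OpenCV 4.12 (cv2) and the standard library are available. Lean on these libraries where they do the work, as an engineer would, in place of code of your own. Each camera call takes 0.05 s, during which the arm holds its last target.

## Working session

There is one attempt and no reset: what is moved stays moved. The work goes in short steps, Python scripts to look and compute and a tool call to move; the robot and the scene stay as the last step left them, time stands still between calls to the robot, and variables do not carry over. Pictures are saved under pics/ and viewed, and the job is handed in when it is done.

Besides the shell and the picture viewer there is one more tool, called after "Request:" in YAML: its name, and indented under it one key for each argument. carry_out: Moves the arm, as the interface text tells. Its arguments: {"type":"object","properties":{"gripper":{"type":"array"},"delta_pos":{"type":"array"},"dr":{"type":"array"},"force":{"type":"number"}},"required":["gripper","delta_pos","dr"]}

```bash
ls; mkdir -p pics
cat > look.py <<'E'
import cv2,sys
from cell import *
import numpy as np
def snap(n,tag):
    im,d=get_image(n); cv2.imwrite(f'pics/{tag}.png',im[:,:,::-1]); np.savez(f'pics/{tag}.npz',im=im,d=d,**{'p':get_obs()['ee_pos'],'R':get_obs()['orientation']}); return im,d
E
python3 - <<'E'
from look import *
o=get_obs(); print(o); print(tip_reach)
for n in ('scene','top'):
    snap(n,n+'0'); print(camera_params(n))
print(camera_params('wrist'))
E
```

```text
pics
{'clock': 0.0, 'qpos': array([-1.37368119,  0.31175286,  0.0139921 ,  1.51306659, -0.00438293,
        1.31922974, -0.02720621]), 'dq': array([ 0.00024746,  0.00114142, -0.00139628, -0.00161939,  0.00023785,
       -0.00098891, -0.00058367]), 'effort': array([-5.68121311e-05, -3.79915738e+01,  1.45853050e-01, -2.30595535e+01,
        1.21329000e-02,  1.36987137e-02,  9.43952671e-06]), 'ee_pos': array([0.12992557, 0.53368607, 0.23820232]), 'orientation': array([[-9.71636633e-01,  2.36478416e-01, -4.61051423e-04],
       [ 2.36478837e-01,  9.71633720e-01, -2.38185354e-03],
       [-1.15283843e-04, -2.42332506e-03, -9.99997057e-01]]), 'wrist_force': array([ 0.9001983 , -1.20785686,  0.30505665]), 'torque': array([ 0.00757354, -0.00642821,  0.01988114]), 'grip_width': 0.9995971214392091}
0.008
{'intrinsics': array([[430.21183004,   0.        , 262.59782974],
       [  0.        , 430.21183004, 190.55380774],
       [  0.        ,   0.        ,   1.        ]]), 'dist_coeffs': array([-0.12984987,  0.        ,  0.        ,  0.        ,  0.        ]), 'rvec': array([ 1.61915899,  1.8455
[... 358 characters left out ...]
1026, -2.12422488,  0.18542869]), 'tvec': array([-0.02226347,  0.57005912,  1.4292977 ])}
{'intrinsics': array([[272.49887616,   0.        , 256.4976658 ],
       [  0.        , 272.49887616, 189.81812602],
       [  0.        ,   0.        ,   1.        ]]), 'dist_coeffs': array([0.0186311, 0.       , 0.       , 0.       , 0.       ]), 'tool_from_camera': array([[ 4.98645076e-04, -9.60295947e-01, -2.78982876e-01,
         7.00052851e-02],
       [ 9.99999814e-01,  3.80863863e-04,  4.76383932e-04,
         1.27653553e-05],
       [-3.51215063e-04, -2.78983062e-01,  9.60295958e-01,
        -1.33902789e-01],
       [ 0.00000000e+00,  0.00000000e+00,  0.00000000e+00,
         1.00000000e+00]])}
```

View pics/scene0.png

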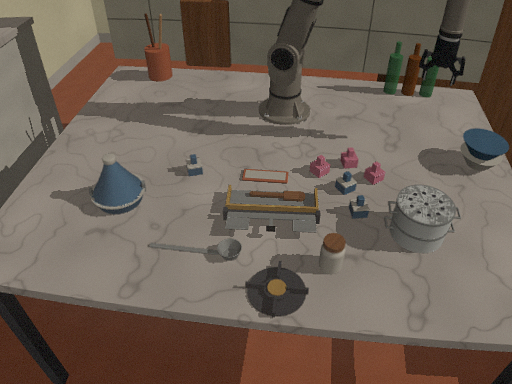

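View pics/top0.png

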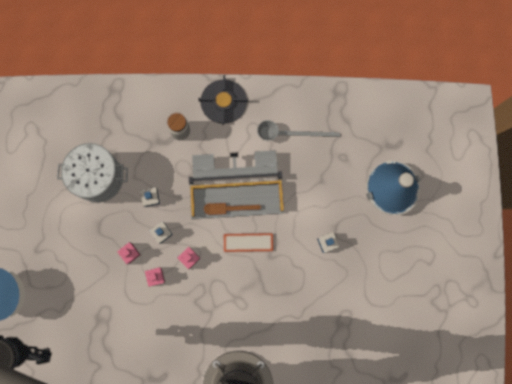

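The tray is about (237,195) in the top view. Blue pots stand at (150,197), (160,232) and (328,242). The pink decoys are at (128,252), (188,258) and (154,277). The paddle is at (235,208) with its blade to the left, and the rest is at (248,243). The tagine is on the right (world −y), so the far end stop is the left one. The blue bowl at (0,293) is also not a pot. I'll check this in crops and measure.

```bash
cat >> look.py <<'E'
def cam(n,R=None,p=None):
    c=camera_params(n)
    if n=='wrist':
        T=np.asarray(c['tool_from_camera']); Rw=R@T[:3,:3]; t=R@T[:3,3]+p  # world from cam
        return c['intrinsics'],c['dist_coeffs'],Rw,t
    Rc=cv2.Rodrigues(c['rvec'])[0]
    return c['intrinsics'],c['dist_coeffs'],Rc.T,-Rc.T@c['tvec']
def rays(C,uv):
    K,D,Rw,t=C
    q=cv2.undistortPoints(np.asarray(uv,float).reshape(-1,1,2),K,D).reshape(-1,2)
    return np.c_[q,np.ones(len(q))]@Rw.T
def onplane(C,uv,z):
    d=rays(C,uv); s=(z-C[3][2])/d[:,2]; return C[3]+d*s[:,None]
def tri(Cs,uvs):
    A=np.zeros((3,3));b=np.zeros(3)
    for C,uv in zip(Cs,uvs):
        d=rays(C,[uv])[0]; d/=np.linalg.norm(d); P=np.eye(3)-np.outer(d,d); A+=P;b+=P@C[3]
    x=np.linalg.solve(A,b); 
    res=[np.linalg.norm((np.eye(3)-np.outer(*(2*[rays(C,[uv])[0]/np.linalg.norm(rays(C,[uv])[0])])))@(x-C[3])) for C,uv in zip(Cs,uvs)]
    return x,res
def proj(C,X):
    K,D,Rw,t=C
    return cv2.projectPoints(np.asarray(X,float).reshape(-1,1,3),cv2.Rodrigues(Rw.T)[0],-Rw.T@t,K,D)[0].reshape(-1,2)
def blobs(im,kind,amin=8):
    h=cv2.cvtColor(im,cv2.COLOR_RGB2HSV)
    r={'blue':((100,90,30),(125,255,255)),'pink':((160,70,80),(179,255,255)),'brown':((5,110,40),(18,255,190))}[kind]
    m=cv2.inRange(h,r[0],r[1])
    n,l,s,c=cv2.connectedComponentsWithStats(m)
    return m,l,[(i,s[i],c[i]) for i in range(1,n) if s[i][4]>=amin]
E
python3 - <<'E'
from look import *
a=np.load('pics/top0.npz')['im']; b=np.load('pics/scene0.npz')['im']
cv2.imwrite('pics/c1.png',cv2.resize(a[140:295,110:350],None,fx=3.3,fy=3.3,interpolation=cv2.INTER_CUBIC)[:,:,::-1])
cv2.imwrite('pics/c2.png',cv2.resize(b[140:240,175:390],None,fx=3.7,fy=3.7,interpolation=cv2.INTER_CUBIC)[:,:,::-1])
for n,im in(('top',a),('scene',b)):
    C=cam(n); print(n,C[3])
    for k in('blue','pink'):
        for i,s,c in blobs(im,k)[2]: print(k,s,c.round(1),onplane(C,[c],.05)[0].round(3))
E
```

```text
top [ 0.32951776 -0.00223241  1.50325249]
blue [ 369  165   48   47 1443] [390.4 188.3] [ 0.591 -0.452  0.05 ]
blue [146 193   5   5  21] [147.8 195. ] [0.56 0.28 0.05]
blue [157 230   5   4  15] [159.1 231.5] [0.451 0.241 0.05 ]
blue [328 240   5   4  17] [329.9 241.6] [ 0.429 -0.263  0.05 ]
blue [  0 270  18  49 675] [  7.1 294. ] [0.248 0.706 0.05 ]
pink [118 242  22  22 279] [128.2 252.8] [0.386 0.331 0.05 ]
pink [178 247  21  22 265] [188.3 257.5] [0.376 0.153 0.05 ]
pink [145 268  20  18 273] [154.3 276.5] [0.319 0.251 0.05 ]
scene [1.51854072 0.10165463 0.91359746]
blue [464 129  45  31 908] [485.3 142.9] [0.187 0.752 0.05 ]
blue [347 172   4   9  19] [348.5 175.8] [0.449 0.244 0.05 ]
blue [345 189   6   5   9] [348.1 191.2] [0.523 0.241 0.05 ]
blue [358 196   6   4  15] [360.9 197.3] [0.545 0.279 0.05 ]
pink [341 148  17  20 241] [349.7 158.6] [0.357 0.25  0.05 ]
pink [310 155  20  23 297] [319.5 166.4] [0.413 0.151 0.05 ]
pink [364 162  21  22 304] [374.2 173.2] [0.424 0.327 0.05 ]
```

View pics/c1.png

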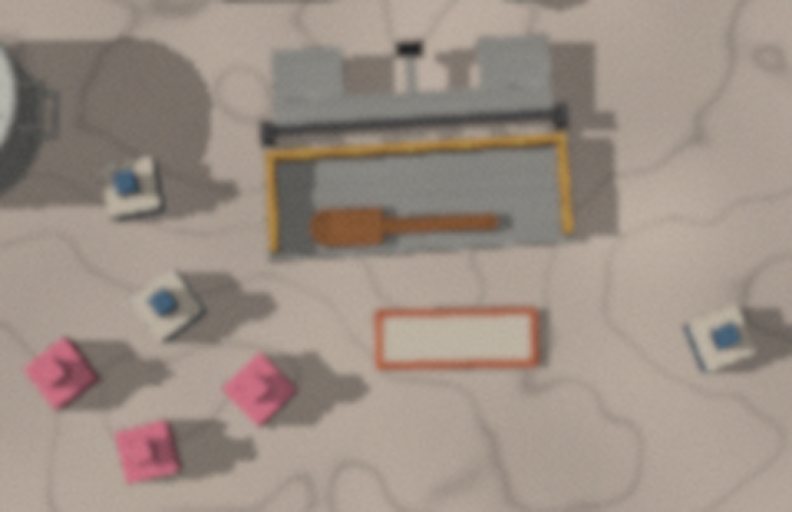

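View pics/c2.png

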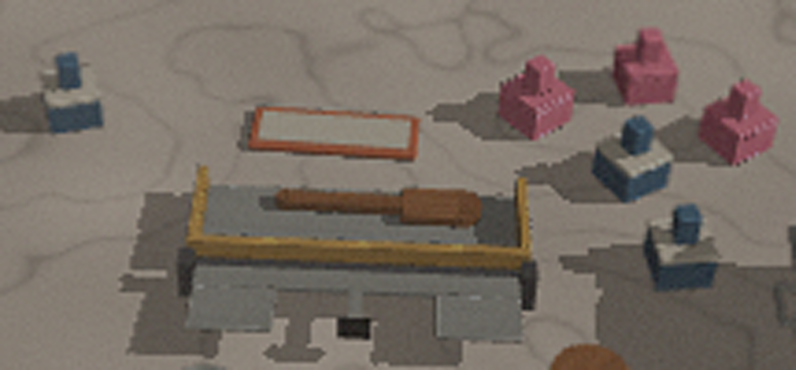

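Run:
```python
from look import *
C=cam('top'); f=lambda u,v:((u+.5)/3.3-.5+110,(v+.5)/3.3-.5+140)
def pp(n,uv,z):
    r=onplane(C,[f(*x) for x in uv],z); print(n,r.round(4)[:,:2].tolist()); return r
r=pp('rail front top',[(271,157),(563,144)],.036)
d=r[0]-r[1]; print('yaw',np.degrees(np.arctan2(-d[0],d[1])),np.linalg.norm(d))
pp('tray front',[(271,258),(573,238)],.010)
q=pp('rest',[(376,311),(538,309),(540,367),(378,370)],.008); print(q.mean(0))
p=pp('paddle',[(311,228),(500,221),(384,224)],.02); d=p[0]-p[1];print(np.degrees(np.arctan2(-d[0],d[1])),np.linalg.norm(d))
pp('knobs',[(126,181),(163,303),(727,336)],.064)
pp('flapgrip',[(409,48)],.03)
```

```text
rail front top [[0.5875, 0.1499], [0.6037, -0.1165]]
yaw 3.4905626307518482 0.2668516101908046
tray front [[0.4978, 0.1496], [0.5206, -0.128]]
rest [[0.4508, 0.0521], [0.4548, -0.0963], [0.4017, -0.0985], [0.3969, 0.0492]]
[ 0.42606008 -0.02335074  0.008     ]
paddle [[0.5249, 0.1127], [0.5341, -0.0601], [0.5296, 0.046]]
3.0373062819470693 0.17312226761692368
knobs [[0.5587, 0.2769], [0.4499, 0.239], [0.428, -0.2608]]
flapgrip [[0.693, 0.0259]]
```

```bash
cat >> look.py <<'E'
from scipy.spatial.transform import Rotation as Ro
def Rt(yaw): # degrees; tool x = -(cos,sin), tool z down ; yaw of tool's -x (tool y=+world y at 0)
    c,s=np.cos(np.radians(yaw)),np.sin(np.radians(yaw)); return np.array([[-c,-s,0],[-s,c,0],[0,0,-1.]])
def delta(p,yaw,show=True):
    o=get_obs(); R=np.asarray(o['orientation']); d=R.T@(np.asarray(p)-o['ee_pos']); w=Ro.from_matrix(R.T@Rt(yaw)).as_rotvec(degrees=True)
    if show: print('t',round(o['clock'],2),'dpos',d.round(4).tolist(),'dr',w.round(2).tolist())
    return d,w
E
python3 -c "
from look import *
print(Rt(-13.68)); delta([.52,.02,.30],3.5)"
```

```text
[[-0.97163173  0.236499    0.        ]
 [ 0.236499    0.97163173  0.        ]
 [ 0.          0.         -1.        ]]
t 0.1 dpos [-0.5005, -0.4071, -0.0608] dr [-0.12, -0.01, -17.18]
```

Request:
carry_out:
  gripper: [0.085,0.085,0.085,0.085,0.085,0.085,0.085,0.085,0.085,0.085,0.085,0.085,0.085,0.085,0.085,0.085,0.085]
  delta_pos:
    - [-0.5,-0.407,-0.061]
    - [-0.5,-0.407,-0.061]
    - [-0.5,-0.407,-0.061]
    - [-0.5,-0.407,-0.061]
    - [-0.5,-0.407,-0.061]
    - [-0.5,-0.407,-0.061]
    - [-0.5,-0.407,-0.061]
    - [-0.5,-0.407,-0.061]
    - [-0.5,-0.407,-0.061]
    - [-0.5,-0.407,-0.061]
    - [-0.5,-0.407,-0.061]
    - [-0.5,-0.407,-0.061]
    - [-0.5,-0.407,-0.061]
    - [-0.5,-0.407,-0.061]
    - [-0.5,-0.407,-0.061]
    - [-0.5,-0.407,-0.061]
    - [-0.5,-0.407,-0.061]
  dr:
    - [-0.12,0,-17.2]
    - [-0.12,0,-17.2]
    - [-0.12,0,-17.2]
    - [-0.12,0,-17.2]
    - [-0.12,0,-17.2]
    - [-0.12,0,-17.2]
    - [-0.12,0,-17.2]
    - [-0.12,0,-17.2]
    - [-0.12,0,-17.2]
    - [-0.12,0,-17.2]
    - [-0.12,0,-17.2]
    - [-0.12,0,-17.2]
    - [-0.12,0,-17.2]
    - [-0.12,0,-17.2]
    - [-0.12,0,-17.2]
    - [-0.12,0,-17.2]
    - [-0.12,0,-17.2]
  force: 30

```text
clock: 1.8
ee_pos: [0.5188, 0.0223, 0.2999]
orientation: [[-0.998, -0.065, -0.001], [-0.065, 0.998, 0.001], [0.001, 0.001, -1.0]]
wrist_force: [0.0, 0.0, 0.4]
grip_width: 0.996
```

```bash
python3 -c "
from look import *
o=get_obs();print(o['ee_pos'],o['qpos'].round(2),o['dq'].round(2)); snap('wrist','w1'); delta([.52,.02,.30],3.5)
im=cv2.imread('pics/w1.png'); cv2.imwrite('pics/w1b.png',cv2.resize(im,None,fx=1.55,fy=1.55,interpolation=cv2.INTER_CUBIC))"
```

```text
[0.51879385 0.02227716 0.2999227 ] [-0.5   0.24  0.53  1.49 -0.12  1.44  1.67] [-0. -0.  0. -0.  0. -0.  0.]
t 1.85 dpos [-0.001, -0.0022, 0.0001] dr [0.06, -0.05, 0.22]
```

View pics/w1b.png

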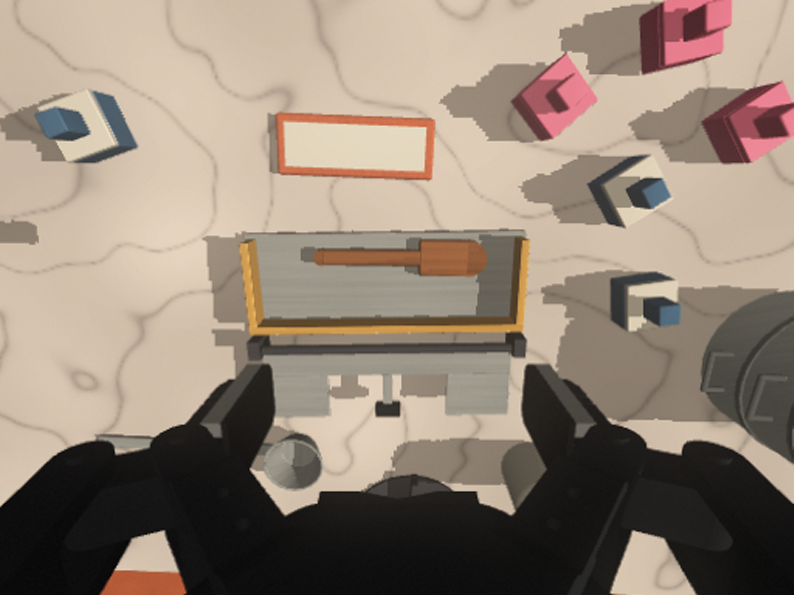

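Run:
```python
from look import *
z=np.load('pics/w1.npz'); im=z['im'];C=cam('wrist',z['R'],z['p'])
h=cv2.cvtColor(im,cv2.COLOR_RGB2HSV)
print([ (n,h[v,u].tolist()) for n,u,v in(('paddle',290,166),('rest edge',182,113),('railtop',250,212),('lid',55,78),('knob',42,80),('plate',220,180),('bar',250,263),('restwhite',230,95),('stop top',161,175),('marble',330,60))])
s=2.8
cv2.imwrite('pics/w1c.png',cv2.resize(im[140:275,145:350],None,fx=3.8,fy=3.8,interpolation=cv2.INTER_CUBIC)[:,:,::-1])
```

```text
[('paddle', [12, 154, 162]), ('rest edge', [15, 49, 210]), ('railtop', [18, 159, 207]), ('lid', [19, 44, 192]), ('knob', [102, 81, 123]), ('plate', [22, 31, 158]), ('bar', [15, 47, 54]), ('restwhite', [20, 42, 228]), ('stop top', [20, 153, 228]), ('marble', [15, 53, 149])]
```

View pics/w1c.png

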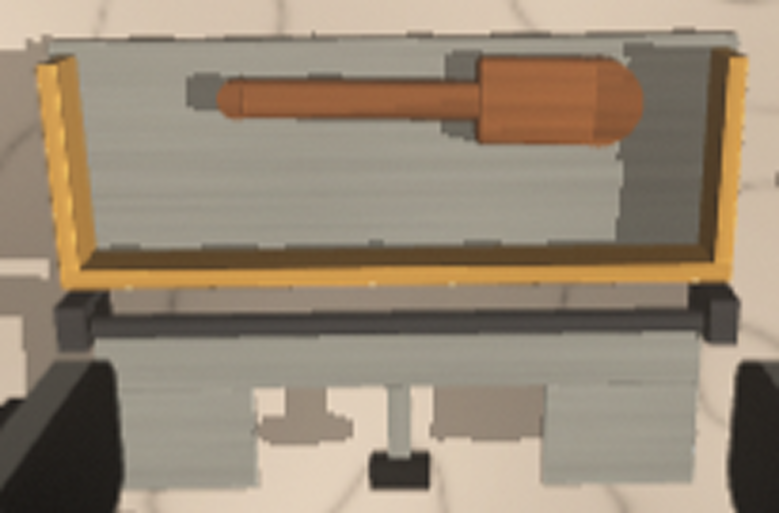

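Run:
```python
from look import *
z=np.load('pics/w1.npz'); im=z['im'];C=cam('wrist',z['R'],z['p'])
f=lambda u,v:((u+.5)/3.8-.5+145,(v+.5)/3.8-.5+140)
r=onplane(C,[f(82,268),f(715,262)],.036); d=r[1]-r[0]; print('rail',r.round(4),np.degrees(np.arctan2(-d[0],d[1])),np.linalg.norm(d))
y=d/np.linalg.norm(d); x=np.array([y[1],-y[0],0]); print('tray O',r.mean(0)-.045*x)
q=onplane(C,[f(62,66),f(728,55)],.036); d=q[1]-q[0]; print('stops front',q.round(4),np.degrees(np.arctan2(-d[0],d[1])),np.linalg.norm(d)); print(q.mean(0)+.04*x)
print('plate front', onplane(C,[f(48,42),f(737,33)],.010).round(4))
h=cv2.cvtColor(im,cv2.COLOR_RGB2HSV)
m=cv2.inRange(h,(8,130,60),(14,255,220)); n,l,s,c=cv2.connectedComponentsWithStats(m)
for i in range(1,n):
    if s[i][4]<80: continue
    cs=cv2.findContours((l==i).astype(np.uint8),0,2)[0][0][:,0].astype(float); zz=.022 if s[i][0]>190 and s[i][1]>140 else .008
    P=onplane(C,cs,zz)[:,:2]; R=cv2.minAreaRect((P*1000).astype(np.float32)); print(s[i],zz,R)
# two-view height of paddle tip and handle end
T=cam('top'); g=lambda u,v:((u+.5)/3.3-.5+110,(v+.5)/3.3-.5+140)
for a,b in(((643,100),(311,228)),((218,98),(500,221)),((80,268),(271,157)),):
    pass
print('blade tip',tri([C,T],[f(643,100),g(311,228)])); print('handle end',tri([C,T],[f(218,98),g(500,221)]))
print('rail L',tri([C,T],[f(80,268),g(563,144)]),'R',tri([C,T],[f(715,262),g(271,157)]))
dd=z['d']; 
for n,u,v in(('blade',290,166),('handle',240,166),('plate',220,185),('rest',230,95)):
    K,D,Rw,t=C; ray=rays(C,[(u,v)])[0]; print(n,(t+ray*dd[v,u]).round(4))
```

```text
rail [[ 0.606  -0.1122  0.036 ]
 [ 0.5867  0.1453  0.036 ]] 4.2917715830342145 0.25822142980788193
tray O [0.55145844 0.01316568 0.036     ]
stops front [[ 0.5233 -0.1177  0.036 ]
 [ 0.5023  0.1381  0.036 ]] 4.693052056095341 0.25665345466648337
[0.55267318 0.01322518 0.036     ]
plate front [[ 0.5186 -0.1318  0.01  ]
 [ 0.4966  0.1483  0.01  ]]
[ 178   73  103   43 1203] 0.008 ((428.78656005859375, -24.157608032226562), (54.43501281738281, 147.80812072753906), 1.6080516576766968)
[ 202  155  112   23 1534] 0.022 ((530.278564453125, 24.856861114501953), (34.286170959472656, 170.64405822753906), 3.7085070610046387)
[ 64 368  56  16 755] 0.008 ((977.3912963867188, -278.0629577636719), (37.93923568725586, 109.88123321533203), 2.524787425994873)
blade tip (array([0.52616902, 0.11333111, 0.01152676]), [np.float64(0.0001773589016502005), np.float64(0.00017735890165018837)])
handle end (array([ 0.533628  , -0.05975974,  0.02573333]), [np.float64(0.0003956411179520896), np.float64(0.0003956411179519182)])
rail L (array([ 0.60602736, -0.11555615,  0.031975  ]), [np.float64(0.002001612127161613), np.float64(0.0020016121271614748)]) R (array([0.59097019, 0.15075023, 0.02099656]), [np.float64(0.0010893639379279294), np.float64(0.0010893639379280493)])
blade [0.5272 0.0746 0.0205]
handle [ 0.5321 -0.0022  0.0209]
plate [ 0.5675 -0.0334  0.0098]
rest [ 0.4295 -0.0226  0.0081]
```

```bash
python3 -c "
from look import *
delta([.5312,.0104,.10],-86.3)"
```

```text
t 1.85 dpos [-0.0117, -0.0127, 0.2] dr [0.01, -0.08, 90.02]
```

Request:
carry_out:
  gripper: [0.045,0.045,0.045,0.045,0.045,0.045,0.045,0.045,0.045,0.045,0.045,0.045,0.045,0.045]
  delta_pos:
    - [-0.012,-0.013,0.02]
    - [-0.012,-0.013,0.04]
    - [-0.012,-0.013,0.06]
    - [-0.012,-0.013,0.08]
    - [-0.012,-0.013,0.1]
    - [-0.012,-0.013,0.12]
    - [-0.012,-0.013,0.12]
    - [-0.012,-0.013,0.12]
    - [-0.012,-0.013,0.12]
    - [-0.012,-0.013,0.12]
    - [-0.012,-0.013,0.12]
    - [-0.012,-0.013,0.12]
    - [-0.012,-0.013,0.12]
    - [-0.012,-0.013,0.12]
  dr:
    - [0,0,90]
    - [0,0,90]
    - [0,0,90]
    - [0,0,90]
    - [0,0,90]
    - [0,0,90]
    - [0,0,90]
    - [0,0,90]
    - [0,0,90]
    - [0,0,90]
    - [0,0,90]
    - [0,0,90]
    - [0,0,90]
    - [0,0,90]

```text
clock: 3.25
ee_pos: [0.5315, 0.0107, 0.1801]
orientation: [[-0.067, 0.998, -0.001], [0.998, 0.067, 0.001], [0.002, -0.001, -1.0]]
wrist_force: [-0.2, 0.0, -0.7]
grip_width: 0.524
```

Run:
```python
from look import *
im,d=snap('wrist','w2'); z=np.load('pics/w2.npz');C=cam('wrist',z['R'],z['p'])
h=cv2.cvtColor(im,cv2.COLOR_RGB2HSV); m=cv2.inRange(h,(8,130,60),(14,255,220)); n,l,s,c=cv2.connectedComponentsWithStats(m)
for i in range(1,n):
    if s[i][4]<80: continue
    cs=cv2.findContours((l==i).astype(np.uint8),0,2)[0][0][:,0].astype(float)
    for zz in (.022,.008):
        P=onplane(C,cs,zz)[:,:2]; R=cv2.minAreaRect((P*1000).astype(np.float32)); print(s[i],zz,R)
delta([.5312,.0104,.02],-86.3)
cv2.imwrite('pics/w2b.png',cv2.resize(im,None,fx=1.4,fy=1.4)[:,:,::-1])
```

```text
[ 240   80   35  157 3277] 0.022 ((530.8241577148438, 25.37186050415039), (34.694435119628906, 170.38015747070312), 3.0576117038726807)
[ 240   80   35  157 3277] 0.008 ((530.9715576171875, 22.715721130371094), (36.357177734375, 178.54568481445312), 3.0577046871185303)
[ 140  135   53  119 1521] 0.022 ((434.5013732910156, -19.586959838867188), (51.91862106323242, 139.26426696777344), 1.6648545265197754)
[ 140  135   53  119 1521] 0.008 ((430.0325012207031, -24.39777374267578), (54.40685272216797, 145.93849182128906), 1.6648911237716675)
t 3.3 dpos [-0.0003, -0.0002, 0.1601] dr [-0.04, -0.08, 0.1]
```

View pics/w2b.png

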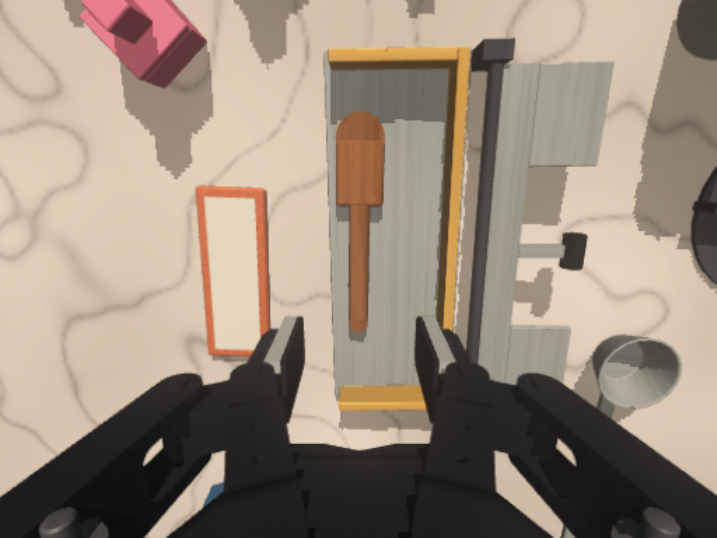

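The paddle lies between the fingers, with its blade tip at (358,112) and handle end at (358,328). The rest is at (233,270). I'll descend now.

Request:
carry_out:
  gripper: [0.045,0.045,0.045,0.045,0.045,0.045,0.045,0.01,0.01,0.01,0.01,0.01,0.01]
  delta_pos:
    - [0,0,0.04]
    - [0,0,0.08]
    - [0,0,0.11]
    - [0,0,0.135]
    - [0,0,0.15]
    - [0,0,0.1595]
    - [0,0,0.1595]
    - [0,0,0.1595]
    - [0,0,0.1595]
    - [0,0,0.1595]
    - [0,0,0.1595]
    - [0,0,0.1595]
    - [0,0,0.1595]
  dr:
    - [0,0,0]
    - [0,0,0]
    - [0,0,0]
    - [0,0,0]
    - [0,0,0]
    - [0,0,0]
    - [0,0,0]
    - [0,0,0]
    - [0,0,0]
    - [0,0,0]
    - [0,0,0]
    - [0,0,0]
    - [0,0,0]
  force: 40

```text
clock: 4.6
ee_pos: [0.5328, 0.0106, 0.0221]
orientation: [[-0.066, 0.998, 0.002], [0.998, 0.066, 0.002], [0.002, 0.002, -1.0]]
wrist_force: [-0.6, 0.4, 6.7]
grip_width: 0.172
```

Run:
```python
from look import *
print(get_obs()['grip_width']*85.4)
delta([.4285,-.024,.060],-88.4)
delta([.4285,-.024,.019],-88.4)
```

```text
14.707811820974097
t 4.6 dpos [-0.0275, -0.1063, -0.0382] dr [0.13, -0.09, 2.21]
t 4.6 dpos [-0.0276, -0.1064, 0.0028] dr [0.13, -0.09, 2.21]
```

Request:
carry_out:
  gripper: [0.01,0.01,0.01,0.01,0.01,0.01,0.01,0.01,0.01,0.01]
  delta_pos:
    - [0,0,-0.02]
    - [0,0,-0.04]
    - [-0.007,-0.025,-0.045]
    - [-0.014,-0.055,-0.045]
    - [-0.0275,-0.085,-0.045]
    - [-0.0275,-0.107,-0.045]
    - [-0.0275,-0.107,-0.045]
    - [-0.0275,-0.107,-0.045]
    - [-0.0275,-0.107,-0.045]
    - [-0.0275,-0.107,-0.045]
  dr:
    - [0,0,0]
    - [0,0,0]
    - [0,0,2]
    - [0,0,2]
    - [0,0,2]
    - [0,0,2]
    - [0,0,2]
    - [0,0,2]
    - [0,0,2]
    - [0,0,2]

```text
clock: 5.6
ee_pos: [0.429, -0.0239, 0.067]
orientation: [[-0.032, 0.999, 0.003], [0.999, 0.032, 0.001], [0.001, 0.003, -1.0]]
wrist_force: [0.7, 0.9, -0.4]
grip_width: 0.172
```

Run:
```python
from look import *
print(get_obs()['grip_width']*85.4)
im,d=snap('wrist','w3')
delta([.4285,-.024,.0205],-88.4)
cv2.imwrite('pics/w3b.png',cv2.resize(im,None,fx=1.4,fy=1.4)[:,:,::-1])
```

```text
14.646542118663474
t 5.65 dpos [-0.0001, -0.0004, 0.0463] dr [0.17, -0.05, 0.25]
```

View pics/w3b.png

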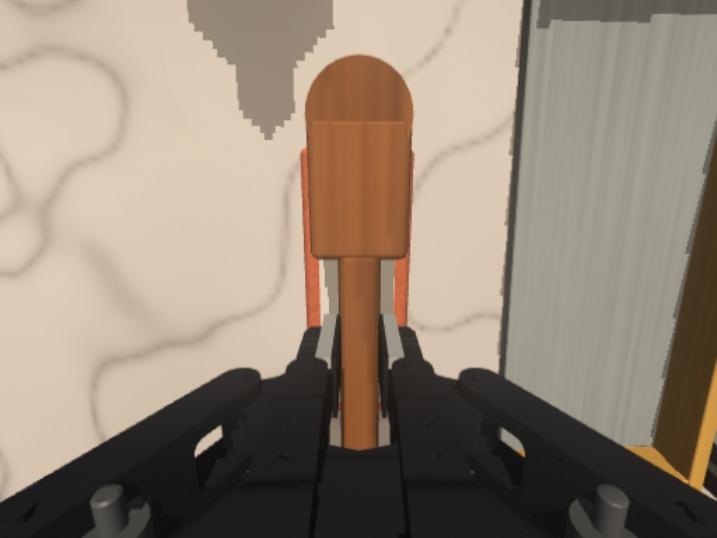

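Request:
carry_out:
  gripper: [0.01,0.01,0.01,0.01,0.01,0.01,0.032,0.032,0.032,0.032]
  delta_pos:
    - [0,0,0.02]
    - [0,0,0.035]
    - [0,0,0.042]
    - [0,0,0.0455]
    - [0,0,0.0455]
    - [0,0,0.0455]
    - [0,0,0.0455]
    - [0,0,0.0455]
    - [0,0,0.0455]
    - [0,0,0.0455]
  dr:
    - [0,0,0]
    - [0,0,0]
    - [0,0,0]
    - [0,0,0]
    - [0,0,0]
    - [0,0,0]
    - [0,0,0]
    - [0,0,0]
    - [0,0,0]
    - [0,0,0]

```text
clock: 6.65
ee_pos: [0.4291, -0.0239, 0.0216]
orientation: [[-0.032, 0.999, 0.004], [0.999, 0.032, 0.001], [0.001, 0.004, -1.0]]
wrist_force: [0.3, -0.5, -0.4]
grip_width: 0.373
```

Request:
carry_out:
  gripper: [0.035,0.035,0.045,0.045,0.045,0.045,0.045,0.045]
  delta_pos:
    - [0,0,-0.02]
    - [0,0,-0.06]
    - [0,0,-0.1]
    - [0,0,-0.15]
    - [0,0,-0.18]
    - [0,0,-0.18]
    - [0,0,-0.18]
    - [0,0,-0.18]
  dr:
    - [0,0,0]
    - [0,0,0]
    - [0,0,0]
    - [0,0,0]
    - [0,0,0]
    - [0,0,0]
    - [0,0,0]
    - [0,0,0]

```text
clock: 7.45
ee_pos: [0.4272, -0.0239, 0.2003]
orientation: [[-0.032, 0.999, 0.001], [0.999, 0.032, 0.001], [0.001, 0.001, -1.0]]
wrist_force: [0.6, 0.7, 0.2]
grip_width: 0.526
```

Run:
```python
from look import *
im,d=snap('wrist','w4'); a,_=snap('top','t4')
cv2.imwrite('pics/w4b.png',cv2.resize(im,None,fx=1.4,fy=1.4)[:,:,::-1])
z=np.load('pics/w4.npz');C=cam('wrist',z['R'],z['p'])
h=cv2.cvtColor(im,cv2.COLOR_RGB2HSV); m=cv2.inRange(h,(8,130,60),(14,255,220)); n,l,s,c=cv2.connectedComponentsWithStats(m)
for i in range(1,n):
    if s[i][4]<80: continue
    cs=cv2.findContours((l==i).astype(np.uint8),0,2)[0][0][:,0].astype(float)
    for zz in (.02,):
        P=onplane(C,cs,zz)[:,:2]; R=cv2.minAreaRect((P*1000).astype(np.float32)); print(s[i],zz,R)
delta([.4285,-.024,.0205],-88.4)
for i,s,c in blobs(a,'blue')[2]: print('blue',s,c.round(1),onplane(cam('top'),[c],.064)[0].round(3))
```

```text
[ 234   82   47  147 4351] 0.02 ((427.826171875, -8.881095886230469), (52.535865783691406, 170.24453735351562), 1.6203020811080933)
t 7.55 dpos [-0.0001, 0.0013, 0.1796] dr [0.01, -0.02, 0.24]
blue [ 369  164   48   48 1442] [390.4 188.4] [ 0.589 -0.447  0.064]
blue [146 193   5   5  20] [147.9 195. ] [0.557 0.277 0.064]
blue [157 230   5   4  16] [159.2 231.6] [0.45  0.238 0.064]
blue [327 240   6   4  18] [329.7 241.6] [ 0.428 -0.26   0.064]
blue [  0 270  18  49 678] [  7.1 294.1] [0.249 0.699 0.064]
```

View pics/w4b.png

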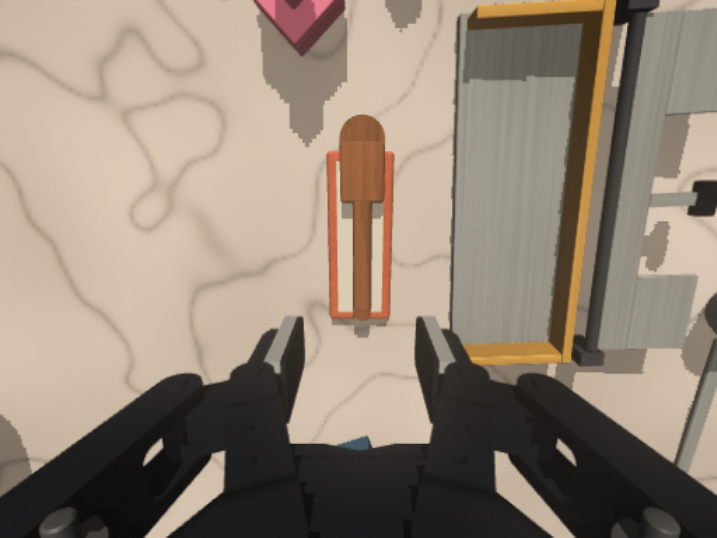

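The paddle lies centred on the rest. Next is pot A.

```bash
python3 -c "
from look import *
delta([.557,.277,.18],-86)"
```

```text
t 7.55 dpos [0.2967, 0.1394, 0.0203] dr [0.01, -0.02, -2.16]
```

Request:
carry_out:
  gripper: [0.045,0.045,0.045,0.045,0.045,0.045,0.045,0.045,0.045,0.045]
  delta_pos:
    - [0.297,0.139,0.02]
    - [0.297,0.139,0.02]
    - [0.297,0.139,0.02]
    - [0.297,0.139,0.02]
    - [0.297,0.139,0.02]
    - [0.297,0.139,0.02]
    - [0.297,0.139,0.02]
    - [0.297,0.139,0.02]
    - [0.297,0.139,0.02]
    - [0.297,0.139,0.02]
  dr:
    - [0,0,-2.2]
    - [0,0,-2.2]
    - [0,0,-2.2]
    - [0,0,-2.2]
    - [0,0,-2.2]
    - [0,0,-2.2]
    - [0,0,-2.2]
    - [0,0,-2.2]
    - [0,0,-2.2]
    - [0,0,-2.2]

```text
clock: 8.55
ee_pos: [0.5565, 0.2748, 0.1796]
orientation: [[-0.067, 0.998, -0.001], [0.998, 0.067, -0.002], [-0.002, -0.001, -1.0]]
wrist_force: [0.6, -0.4, 0.1]
grip_width: 0.527
```

```bash
cat >> look.py <<'E'
def knob(tag,near,zk=.064):
    im,d=snap('wrist',tag); z=np.load(f'pics/{tag}.npz');C=cam('wrist',z['R'],z['p'])
    cv2.imwrite(f'pics/{tag}b.png',cv2.resize(im,None,fx=1.4,fy=1.4)[:,:,::-1])
    # top face of knob: blue pixels whose depth puts them at knob-top height
    K,D,Rw,t=C; v,u=np.mgrid[:384,:512]; uv=np.c_[u.ravel(),v.ravel()].astype(float)
    X=(t+rays(C,uv)*d.ravel()[:,None]).reshape(384,512,3)
    h=cv2.cvtColor(im,cv2.COLOR_RGB2HSV)
    blue=cv2.inRange(h,(95,60,20),(130,255,255))>0
    nr=np.hypot(X[...,0]-near[0],X[...,1]-near[1])<.045
    zs=X[...,2][blue&nr&(d>0)]; ztop=np.percentile(zs,97); print('n blue',len(zs),'ztop',ztop.round(4))
    m=(blue&nr&(X[...,2]>ztop-.005)).astype(np.uint8)
    cs=max(cv2.findContours(m,0,2)[0],key=cv2.contourArea)[:,0].astype(float)
    P=onplane(C,cs,zk)[:,:2]; R=cv2.minAreaRect((P*1000).astype(np.float32)); print('knob top',R)
    lid=(nr&(X[...,2]>ztop-.036)&(X[...,2]<ztop-.022)&~blue).astype(np.uint8)
    b=cv2.boxPoints(R[:1]+R[1:]) 
    return R
E
python3 - <<'E'
from look import *
R=knob('w5',(.557,.277)); delta([R[0][0]/1e3,R[0][1]/1e3,.18],-86)
E
```

```text
n blue 496 ztop 0.0647
knob top ((559.8802490234375, 277.4344482421875), (18.797908782958984, 19.838899612426758), 11.942108154296875)
t 8.6 dpos [0.0024, 0.0035, 0.0002] dr [-0.03, 0.04, -0.15]
```

View pics/w5b.png

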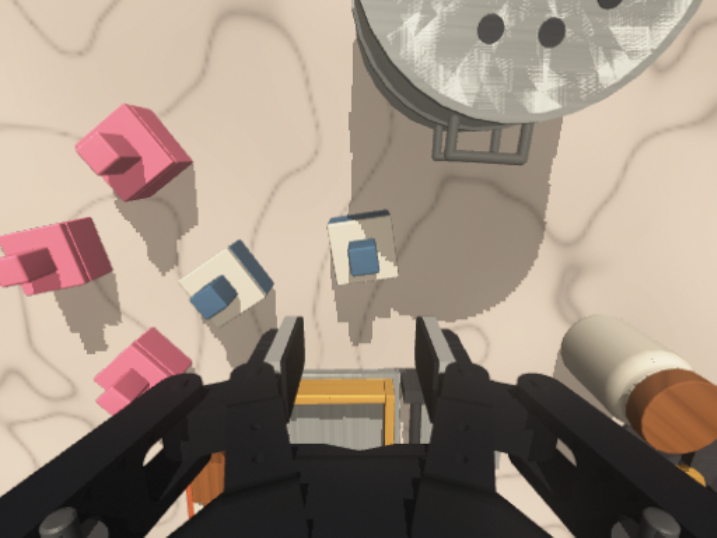

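```bash
python3 -c "
from look import *
delta([.559,.277,.052],-78)"
```

```text
t 8.6 dpos [0.0021, 0.0026, 0.1282] dr [-0.03, 0.04, -8.15]
```

Request:
carry_out:
  gripper: [0.045,0.045,0.045,0.045,0.045,0.045,0.045,0.01,0.01,0.01,0.01,0.01,0.01]
  delta_pos:
    - [0.002,0.0026,0.03]
    - [0.002,0.0026,0.06]
    - [0.002,0.0026,0.085]
    - [0.002,0.0026,0.105]
    - [0.002,0.0026,0.12]
    - [0.002,0.0026,0.128]
    - [0.002,0.0026,0.128]
    - [0.002,0.0026,0.128]
    - [0.002,0.0026,0.128]
    - [0.002,0.0026,0.128]
    - [0.002,0.0026,0.128]
    - [0.002,0.0026,0.128]
    - [0.002,0.0026,0.128]
  dr:
    - [0,0,-8.2]
    - [0,0,-8.2]
    - [0,0,-8.2]
    - [0,0,-8.2]
    - [0,0,-8.2]
    - [0,0,-8.2]
    - [0,0,-8.2]
    - [0,0,-8.2]
    - [0,0,-8.2]
    - [0,0,-8.2]
    - [0,0,-8.2]
    - [0,0,-8.2]
    - [0,0,-8.2]
  force: 25

```text
clock: 9.9
ee_pos: [0.5598, 0.2771, 0.0534]
orientation: [[-0.209, 0.978, 0.001], [0.978, 0.209, 0.0], [-0.0, 0.001, -1.0]]
wrist_force: [-0.6, -0.8, 5.6]
grip_width: 0.227
```

Run:
```python
from look import *
o=get_obs(); print(o['grip_width']*85.4,o['ee_pos'],o['wrist_force'])
```

```text
19.409606645338517 [0.55980833 0.27708671 0.05337578] [-0.56304461 -0.79540263  5.62856346]
```

```bash
cat >> look.py <<'E'
TO=np.array([.5515,.0132]); TY=4.2
def tray(x,y,z):
    a=np.radians(TY); return np.array([TO[0]+x*np.cos(a)-y*np.sin(a),TO[1]+x*np.sin(a)+y*np.cos(a),z])
def totray(p):
    a=np.radians(TY); d=np.asarray(p)[:2]-TO; return np.array([d[0]*np.cos(a)+d[1]*np.sin(a),-d[0]*np.sin(a)+d[1]*np.cos(a)])
E
python3 -c "
from look import *
print(tray(.005,.095,.1)); delta(tray(.008,.094,.103),-85.8)"
```

```text
[0.54952894 0.10831107 0.1       ]
t 9.9 dpos [-0.1643, -0.0424, -0.0497] dr [0.08, 0.0, 7.85]
```

Request:
carry_out:
  gripper: [0.01,0.01,0.01,0.01]
  delta_pos:
    - [0,0,-0.01]
    - [0,0,-0.025]
    - [0,0,-0.04]
    - [0,0,-0.05]
  dr:
    - [0,0,0]
    - [0,0,0]
    - [0,0,0]
    - [0,0,0]

```text
clock: 10.3
ee_pos: [0.5606, 0.2773, 0.1055]
orientation: [[-0.209, 0.978, 0.004], [0.978, 0.209, 0.001], [0.0, 0.004, -1.0]]
wrist_force: [0.2, -0.7, -2.0]
grip_width: 0.228
```

```bash
python3 -c "
from look import *
delta(tray(.008,.094,.108),-85.8); o=get_obs(); print(o['grip_width']*85.4,o['wrist_force'])"
```

```text
t 10.3 dpos [-0.1643, -0.0433, -0.0027] dr [0.22, -0.03, 7.85]
19.464330846831164 [ 0.21825774 -0.74007385 -1.96832654]
```

Request:
carry_out:
  gripper: [0.01,0.01,0.01,0.01,0.01,0.01,0.01]
  delta_pos:
    - [-0.04,-0.011,-0.003]
    - [-0.085,-0.022,-0.003]
    - [-0.13,-0.034,-0.003]
    - [-0.15,-0.04,-0.003]
    - [-0.164,-0.0433,-0.003]
    - [-0.164,-0.0433,-0.003]
    - [-0.164,-0.0433,-0.003]
  dr:
    - [0,0,4]
    - [0,0,7.8]
    - [0,0,7.8]
    - [0,0,7.8]
    - [0,0,7.8]
    - [0,0,7.8]
    - [0,0,7.8]

```text
clock: 11.0
ee_pos: [0.5527, 0.1101, 0.1084]
orientation: [[-0.076, 0.997, 0.004], [0.997, 0.076, 0.003], [0.003, 0.004, -1.0]]
wrist_force: [-0.1, 0.1, -2.7]
grip_width: 0.225
```

```bash
python3 -c "
from look import *
delta(tray(.008,.094,.064),-85.8); o=get_obs(); print(o['grip_width']*85.4,o['wrist_force'],totray(o['ee_pos']))
im,d=snap('wrist','w6');cv2.imwrite('pics/w6b.png',cv2.resize(im,None,fx=1.4,fy=1.4)[:,:,::-1])"
```

```text
t 11.0 dpos [-0.0026, -0.0005, 0.0444] dr [0.24, -0.16, 0.16]
19.18826230257216 [-0.09581241  0.11422377 -2.71341594] [0.00830456 0.09650659]
```

View pics/w6b.png

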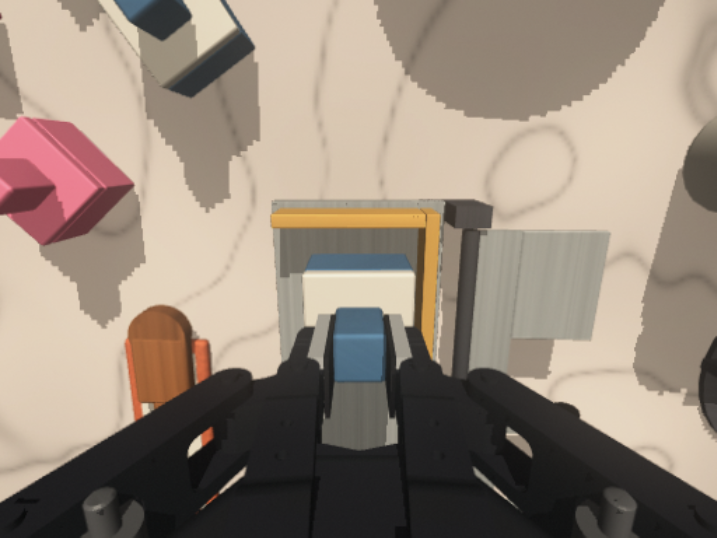

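Request:
carry_out:
  gripper: [0.01,0.01,0.01,0.01,0.01]
  delta_pos:
    - [-0.002,0,0.015]
    - [-0.002,0,0.03]
    - [-0.002,0,0.038]
    - [-0.002,0,0.043]
    - [-0.002,0,0.043]
  dr:
    - [0,0,0]
    - [0,0,0]
    - [0,0,0]
    - [0,0,0]
    - [0,0,0]

```text
clock: 11.55
ee_pos: [0.5524, 0.109, 0.0643]
orientation: [[-0.078, 0.997, 0.002], [0.997, 0.078, 0.003], [0.002, 0.002, -1.0]]
wrist_force: [-1.5, -0.4, -2.1]
grip_width: 0.228
```

Request:
carry_out:
  gripper: [0.01,0.01,0.01]
  delta_pos:
    - [0,0,0.0015]
    - [0,0,0.003]
    - [0,0,0.003]
  dr:
    - [0,0,0]
    - [0,0,0]
    - [0,0,0]

```text
clock: 11.85
ee_pos: [0.5531, 0.1089, 0.0631]
orientation: [[-0.078, 0.997, 0.003], [0.997, 0.078, 0.004], [0.003, 0.004, -1.0]]
wrist_force: [-4.3, 0.7, 7.2]
grip_width: 0.229
```

```bash
python3 -c "
from look import *
delta(tray(.021,.106,.064),-85.8); o=get_obs(); print(o['grip_width']*85.4,o['wrist_force'],totray(o['ee_pos']))"
```

```text
t 11.85 dpos [0.0106, 0.0125, -0.0008] dr [0.21, -0.19, 0.25]
19.53211947733806 [-4.26190663  0.71230147  7.15130456] [0.00858297 0.09533003]
```

Request:
carry_out:
  gripper: [0.01,0.01,0.01,0.01]
  delta_pos:
    - [0,0.004,-0.0005]
    - [0,0.008,-0.0005]
    - [0,0.011,-0.0005]
    - [0,0.011,-0.0005]
  dr:
    - [0,0,0]
    - [0,0,0]
    - [0,0,0]
    - [0,0,0]

```text
clock: 12.25
ee_pos: [0.5646, 0.1097, 0.0634]
orientation: [[-0.078, 0.997, 0.004], [0.997, 0.078, 0.003], [0.003, 0.004, -1.0]]
wrist_force: [-0.0, -0.4, -2.4]
grip_width: 0.231
```

Request:
carry_out:
  gripper: [0.01,0.01,0.01]
  delta_pos:
    - [0,0.0015,0]
    - [0,0.003,0]
    - [0,0.003,0]
  dr:
    - [0,0,0]
    - [0,0,0]
    - [0,0,0]

```text
clock: 12.55
ee_pos: [0.5657, 0.1099, 0.0633]
orientation: [[-0.078, 0.997, -0.001], [0.997, 0.078, 0.003], [0.004, -0.001, -1.0]]
wrist_force: [-5.5, -0.2, 3.2]
grip_width: 0.23
```

```bash
python3 -c "
from look import *
delta(tray(.021,.106,.064),-85.8); o=get_obs(); print(o['grip_width']*85.4,o['wrist_force'],totray(o['ee_pos']))"
```

```text
t 12.55 dpos [0.0106, -0.0002, -0.0007] dr [-0.03, -0.2, 0.25]
19.600072486600855 [-5.4982856  -0.16086793  3.19226049] [0.02127452 0.09541066]
```

Request:
carry_out:
  gripper: [0.01,0.01,0.01,0.01]
  delta_pos:
    - [0.004,0.0005,0]
    - [0.007,0.0005,0]
    - [0.009,0.0005,0]
    - [0.009,0.0005,0]
  dr:
    - [0,0,0]
    - [0,0,0]
    - [0,0,0]
    - [0,0,0]

```text
clock: 12.95
ee_pos: [0.5652, 0.1177, 0.0633]
orientation: [[-0.077, 0.997, -0.002], [0.997, 0.077, 0.002], [0.002, -0.002, -1.0]]
wrist_force: [-4.1, -2.8, 2.9]
grip_width: 0.226
```

Request:
carry_out:
  gripper: [0.01,0.01,0.01]
  delta_pos:
    - [0.0015,0.0005,0]
    - [0.003,0.0005,0]
    - [0.003,0.0005,0]
  dr:
    - [0,0,0]
    - [0,0,0]
    - [0,0,0]

```text
clock: 13.25
ee_pos: [0.5651, 0.1193, 0.0633]
orientation: [[-0.076, 0.997, -0.003], [0.997, 0.076, -0.001], [-0.0, -0.003, -1.0]]
wrist_force: [-3.9, -3.7, 2.8]
grip_width: 0.23
```

```bash
python3 -c "
from look import *
delta(tray(.021,.106,.064),-85.8); o=get_obs(); print(o['grip_width']*85.4,o['wrist_force'],totray(o['ee_pos']))"
```

```text
t 13.25 dpos [0.0012, -0.0003, -0.0007] dr [-0.15, 0.02, 0.16]
19.606839538298868 [-3.9129851  -3.72328198  2.80467801] [0.02130434 0.10479691]
```

Request:
carry_out:
  gripper: [0.01,0.01,0.01,0.01]
  delta_pos:
    - [0.0015,0,0]
    - [0.003,0,0]
    - [0.004,0,0]
    - [0.004,0,0]
  dr:
    - [0,0,0]
    - [0,0,0]
    - [0,0,0]
    - [0,0,0]

```text
clock: 13.65
ee_pos: [0.565, 0.1204, 0.0634]
orientation: [[-0.075, 0.997, -0.002], [0.997, 0.075, -0.005], [-0.004, -0.003, -1.0]]
wrist_force: [-2.7, -7.6, 1.8]
grip_width: 0.229
```

```bash
python3 -c "
from look import *
delta(tray(.021,.106,.064),-85.8); o=get_obs(); print(o['grip_width']*85.4,o['wrist_force'],totray(o['ee_pos']))
im,d=snap('wrist','w7');cv2.imwrite('pics/w7b.png',cv2.resize(im,None,fx=1.4,fy=1.4)[:,:,::-1])"
```

```text
t 13.65 dpos [0.0, -0.0003, -0.0006] dr [-0.15, 0.25, 0.09]
19.513975742425185 [-2.654088   -7.58985376  1.76398549] [0.02131199 0.10595864]
```

View pics/w7b.png

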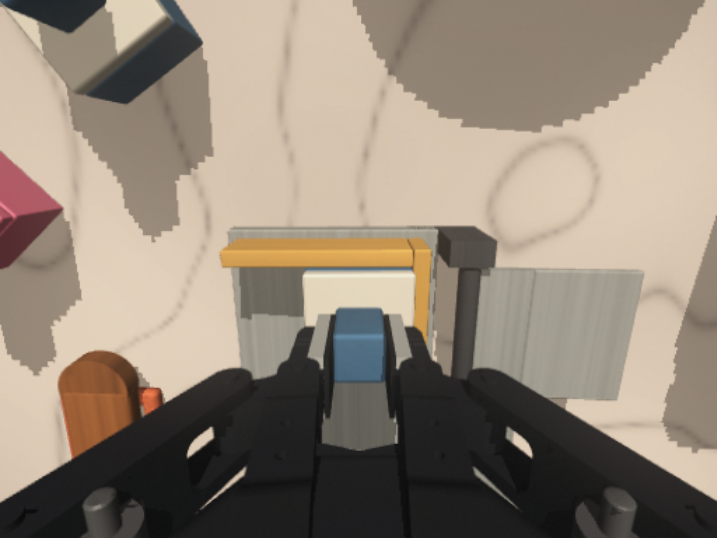

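Request:
carry_out:
  gripper: [0.01,0.036,0.036,0.036,0.036]
  delta_pos:
    - [0,0,0]
    - [0,0,0]
    - [0,0,0]
    - [0,0,0]
    - [0,0,-0.01]
  dr:
    - [0,0,0]
    - [0,0,0]
    - [0,0,0]
    - [0,0,0]
    - [0,0,0]

```text
clock: 14.2
ee_pos: [0.5641, 0.1214, 0.0726]
orientation: [[-0.076, 0.997, -0.005], [0.997, 0.076, -0.004], [-0.004, -0.005, -1.0]]
wrist_force: [0.0, 0.5, -0.1]
grip_width: 0.426
```

```bash
python3 -c "
from look import *
o=get_obs(); print(o['grip_width']*85.4,o['wrist_force'],o['ee_pos'])
delta([.45,.2,.2],-86)"
```

```text
36.348432844885195 [ 0.03583211  0.52474674 -0.06106893] [0.56411853 0.12144538 0.07260941]
t 14.2 dpos [0.0865, -0.1085, -0.1272] dr [-0.28, 0.23, 0.34]
```

Request:
carry_out:
  gripper: [0.045,0.045,0.045,0.045,0.045,0.045,0.045,0.045,0.045]
  delta_pos:
    - [0,0,-0.05]
    - [0,0,-0.09]
    - [0.04,-0.03,-0.107]
    - [0.08,-0.065,-0.107]
    - [0.12,-0.106,-0.107]
    - [0.12,-0.106,-0.107]
    - [0.12,-0.106,-0.107]
    - [0.12,-0.106,-0.107]
    - [0.12,-0.106,-0.107]
  dr:
    - [0,0,0]
    - [0,0,0]
    - [0,0,0]
    - [0,0,0]
    - [0,0,0]
    - [0,0,0]
    - [0,0,0]
    - [0,0,0]
    - [0,0,0]

```text
clock: 15.1
ee_pos: [0.4516, 0.2317, 0.1803]
orientation: [[-0.072, 0.997, -0.002], [0.997, 0.072, -0.005], [-0.005, -0.003, -1.0]]
wrist_force: [-0.5, 0.0, 0.1]
grip_width: 0.526
```

Run:
```python
from look import *
R=knob('w8',(.45,.239)); o=get_obs(); print(o['ee_pos'],o['qpos'].round(2))
```

```text
n blue 472 ztop 0.0642
knob top ((452.2164306640625, 239.461181640625), (18.858678817749023, 19.65512466430664), 37.57571792602539)
[0.45151026 0.23159518 0.1800885 ] [-1.13  0.33  0.79  1.74 -0.25  1.18 -0.2 ]
```

View pics/w8b.png

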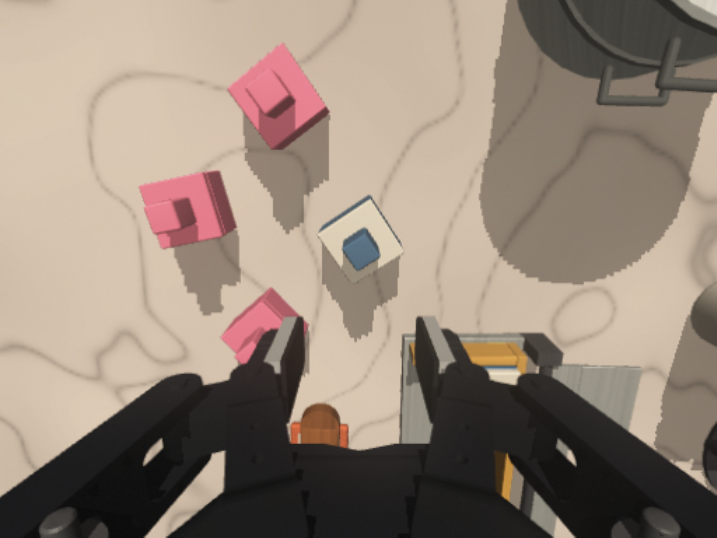

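```bash
python3 -c "
from look import *
delta([.4518,.2392,.053],-52.4)"
```

```text
t 15.15 dpos [0.0082, 0.0012, 0.127] dr [-0.26, 0.21, -33.49]
```

Request:
carry_out:
  gripper: [0.045,0.045,0.045,0.045,0.045,0.045,0.045,0.045,0.01,0.01,0.01,0.01,0.01,0.01]
  delta_pos:
    - [0.008,0.0012,0.02]
    - [0.008,0.0012,0.04]
    - [0.008,0.0012,0.06]
    - [0.008,0.0012,0.08]
    - [0.008,0.0012,0.1]
    - [0.008,0.0012,0.115]
    - [0.008,0.0012,0.127]
    - [0.008,0.0012,0.127]
    - [0.008,0.0012,0.127]
    - [0.008,0.0012,0.127]
    - [0.008,0.0012,0.127]
    - [0.008,0.0012,0.127]
    - [0.008,0.0012,0.127]
    - [0.008,0.0012,0.127]
  dr:
    - [-0.2,0.2,-33.5]
    - [-0.2,0.2,-33.5]
    - [-0.2,0.2,-33.5]
    - [-0.2,0.2,-33.5]
    - [-0.2,0.2,-33.5]
    - [-0.2,0.2,-33.5]
    - [-0.2,0.2,-33.5]
    - [-0.2,0.2,-33.5]
    - [-0.2,0.2,-33.5]
    - [-0.2,0.2,-33.5]
    - [-0.2,0.2,-33.5]
    - [-0.2,0.2,-33.5]
    - [-0.2,0.2,-33.5]
    - [-0.2,0.2,-33.5]

```text
clock: 16.55
ee_pos: [0.4525, 0.2391, 0.0538]
orientation: [[-0.61, 0.792, 0.001], [0.792, 0.61, 0.0], [-0.0, 0.001, -1.0]]
wrist_force: [0.1, -1.3, 2.9]
grip_width: 0.229
```

Request:
carry_out:
  gripper: [0.01,0.01,0.01,0.01]
  delta_pos:
    - [0,0,-0.01]
    - [0,0,-0.02]
    - [0,0,-0.03]
    - [0,0,-0.03]
  dr:
    - [0,0,0]
    - [0,0,0]
    - [0,0,0]
    - [0,0,0]

```text
clock: 16.95
ee_pos: [0.4537, 0.2399, 0.0856]
orientation: [[-0.611, 0.792, 0.004], [0.792, 0.611, 0.002], [-0.0, 0.004, -1.0]]
wrist_force: [1.2, 0.6, -1.7]
grip_width: 0.227
```

```bash
python3 -c "
from look import *
o=get_obs(); print(o['grip_width']*85.4,o['wrist_force'],o['ee_pos']); print(tray(-.075,.05,0))
delta(tray(-.075,.045,.085),-85.8);delta(tray(.008,.045,.085),-85.8)"
```

```text
19.371052405678867 [ 1.16387756  0.6293712  -1.66990415] [0.45372499 0.23988625 0.08558549]
[0.4730395  0.05757286 0.        ]
t 16.95 dpos [-0.1604, -0.0988, 0.0002] dr [0.25, -0.05, 33.43]
t 16.95 dpos [-0.2061, -0.0295, 0.0005] dr [0.25, -0.05, 33.43]
```

Request:
carry_out:
  gripper: [0.01,0.01,0.01,0.01,0.01,0.01,0.01,0.01,0.01,0.01,0.01]
  delta_pos:
    - [-0.03,-0.025,0]
    - [-0.06,-0.05,0]
    - [-0.09,-0.07,0]
    - [-0.12,-0.085,0]
    - [-0.15,-0.095,0]
    - [-0.16,-0.099,0]
    - [-0.17,-0.08,0]
    - [-0.19,-0.055,0]
    - [-0.206,-0.03,0]
    - [-0.206,-0.03,0]
    - [-0.206,-0.03,0]
  dr:
    - [0,0,8]
    - [0,0,16]
    - [0,0,24]
    - [0,0,32]
    - [0,0,33.4]
    - [0,0,33.4]
    - [0,0,33.4]
    - [0,0,33.4]
    - [0,0,33.4]
    - [0,0,33.4]
    - [0,0,33.4]

```text
clock: 18.05
ee_pos: [0.5554, 0.0592, 0.0849]
orientation: [[-0.075, 0.997, 0.002], [0.997, 0.075, 0.002], [0.002, 0.002, -1.0]]
wrist_force: [-0.9, -0.5, -2.3]
grip_width: 0.227
```

```bash
python3 -c "
from look import *
o=get_obs(); print(o['grip_width']*85.4,o['wrist_force'],o['ee_pos'],totray(o['ee_pos']))
delta(tray(.008,.045,.064),-85.8)
im,d=snap('wrist','w9');cv2.imwrite('pics/w9b.png',cv2.resize(im,None,fx=1.4,fy=1.4)[:,:,::-1])"
```

```text
19.422324611278253 [-0.92423407 -0.4589395  -2.31923488] [0.55537975 0.05922406 0.0849178 ] [0.00724005 0.04561632]
t 18.05 dpos [-0.0007, 0.0007, 0.0209] dr [0.12, -0.12, 0.12]
```

View pics/w9b.png

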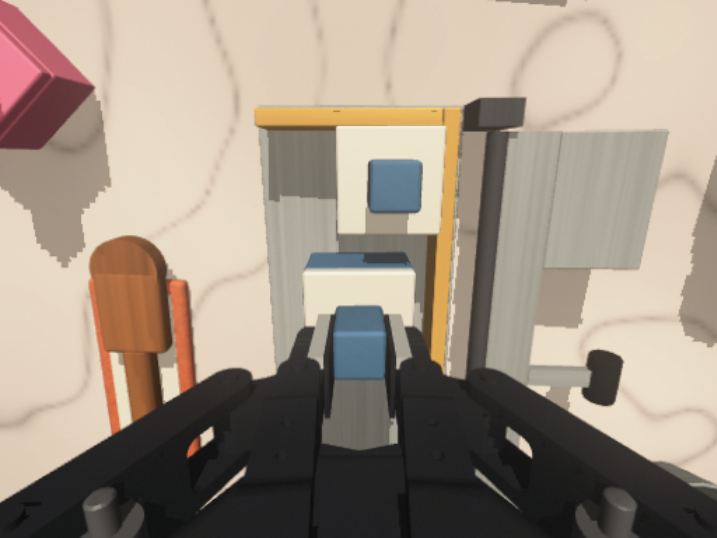

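Request:
carry_out:
  gripper: [0.01,0.01,0.01,0.01,0.01,0.01,0.01,0.01,0.01,0.01]
  delta_pos:
    - [0,0,0.01]
    - [0,0,0.017]
    - [0,0,0.021]
    - [0,0,0.0215]
    - [0,0.004,0.0215]
    - [0,0.008,0.0215]
    - [0,0.012,0.0215]
    - [0,0.0145,0.0215]
    - [0,0.016,0.0215]
    - [0,0.016,0.0215]
  dr:
    - [0,0,0]
    - [0,0,0]
    - [0,0,0]
    - [0,0,0]
    - [0,0,0]
    - [0,0,0]
    - [0,0,0]
    - [0,0,0]
    - [0,0,0]
    - [0,0,0]

```text
clock: 19.1
ee_pos: [0.5695, 0.0601, 0.0637]
orientation: [[-0.075, 0.997, -0.002], [0.997, 0.075, 0.003], [0.003, -0.001, -1.0]]
wrist_force: [-5.5, 0.0, 7.5]
grip_width: 0.226
```

```bash
python3 -c "
from look import *
o=get_obs(); print(o['grip_width']*85.4,o['wrist_force'],o['ee_pos'],totray(o['ee_pos']))
delta(tray(.021,.058,.064),-85.8)"
```

```text
19.313494071652602 [-5.46192007e+00  6.61807436e-03  7.54763814e+00] [0.56953579 0.06006762 0.06368215] [0.02141986 0.04542085]
t 19.1 dpos [0.0126, -0.0004, -0.0003] dr [-0.08, -0.17, 0.09]
```

Request:
carry_out:
  gripper: [0.01,0.01,0.01,0.01,0.01,0.01,0.01]
  delta_pos:
    - [0.003,0.0008,-0.0005]
    - [0.006,0.0008,-0.0005]
    - [0.009,0.0008,-0.0005]
    - [0.0115,0.0008,-0.0005]
    - [0.0135,0.0008,-0.0005]
    - [0.0155,0.0008,-0.0005]
    - [0.0155,0.0008,-0.0005]
  dr:
    - [0,0,0]
    - [0,0,0]
    - [0,0,0]
    - [0,0,0]
    - [0,0,0]
    - [0,0,0]
    - [0,0,0]

```text
clock: 19.8
ee_pos: [0.5687, 0.0717, 0.0639]
orientation: [[-0.073, 0.997, -0.003], [0.997, 0.073, -0.003], [-0.003, -0.003, -1.0]]
wrist_force: [-3.8, -5.7, 1.3]
grip_width: 0.227
```

```bash
python3 -c "
from look import *
o=get_obs(); print(o['grip_width']*85.4,o['wrist_force'],o['ee_pos'],totray(o['ee_pos']))
delta(tray(.021,.058,.064),-85.8)"
```

```text
19.348836739970498 [-3.76961298 -5.69511489  1.30486618] [0.56868226 0.0717333  0.06385069] [0.02142299 0.05711771]
t 19.8 dpos [0.0009, -0.0004, -0.0002] dr [-0.17, 0.15, -0.02]
```

Contact isn't certain yet, so I'll push a little more.

Request:
carry_out:
  gripper: [0.01,0.01,0.01,0.01]
  delta_pos:
    - [0.003,0.0005,0]
    - [0.004,0.0005,0]
    - [0.005,0.0005,0]
    - [0.005,0.0005,0]
  dr:
    - [0,0,0]
    - [0,0,0]
    - [0,0,0]
    - [0,0,0]

```text
clock: 20.2
ee_pos: [0.5687, 0.0719, 0.0639]
orientation: [[-0.071, 0.997, -0.003], [0.997, 0.071, -0.01], [-0.009, -0.004, -1.0]]
wrist_force: [-3.2, -7.2, 3.0]
grip_width: 0.228
```

```bash
python3 -c "
from look import *
o=get_obs(); print(o['grip_width']*85.4,o['wrist_force'],o['ee_pos'],totray(o['ee_pos']))
delta(tray(.021,.058,.064),-85.8)
im,d=snap('wrist','w10');cv2.imwrite('pics/w10b.png',cv2.resize(im,None,fx=1.4,fy=1.4)[:,:,::-1])"
```

```text
19.464149608683957 [-3.24206403 -7.24854639  3.01411256] [0.56871326 0.07185429 0.06393258] [0.02146276 0.0572361 ]
t 20.2 dpos [0.0008, -0.0005, -0.0001] dr [-0.22, 0.53, -0.15]
```

View pics/w10b.png

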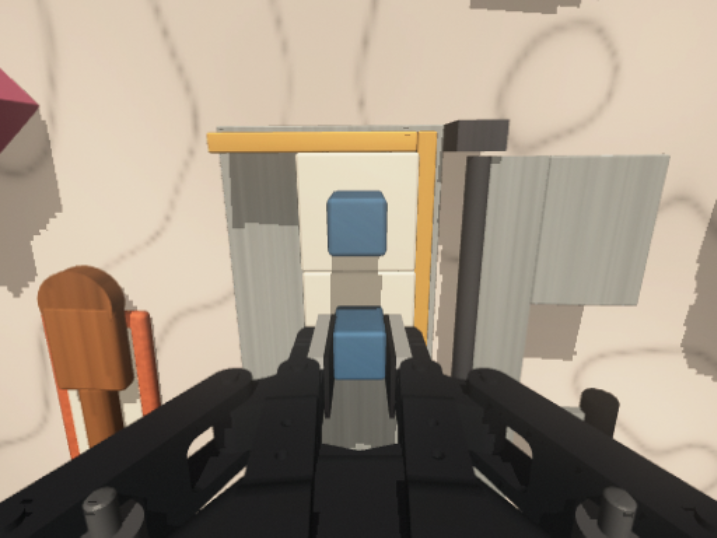

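Both pots are flush and touching, with the seam at row 271. I'll release.

Request:
carry_out:
  gripper: [0.01,0.036,0.036,0.036,0.036,0.045,0.045,0.045,0.045]
  delta_pos:
    - [0,0,0]
    - [0,0,0]
    - [0,0,0]
    - [0,0,0]
    - [0,0,-0.02]
    - [0,0,-0.06]
    - [0,0,-0.1]
    - [0,0,-0.12]
    - [0,0,-0.12]
  dr:
    - [0,0,0]
    - [0,0,0]
    - [0,0,0]
    - [0,0,0]
    - [0,0,0]
    - [0,0,0]
    - [0,0,0]
    - [0,0,0]
    - [0,0,0]

```text
clock: 21.15
ee_pos: [0.5721, 0.0732, 0.1878]
orientation: [[-0.071, 0.997, 0.005], [0.997, 0.071, -0.008], [-0.008, 0.005, -1.0]]
wrist_force: [-0.7, -0.1, -0.3]
grip_width: 0.527
```

```bash
python3 -c "
from look import *
a,_=snap('top','t11'); 
for i,s,c in blobs(a,'blue')[2]: print('blue',s,c.round(1),onplane(cam('top'),[c],.064)[0].round(3))
delta([.428,-.268,.18],-86)"
```

```text
blue [ 370  164   47   48 1432] [390.7 188.4] [ 0.589 -0.448  0.064]
blue [328 240   5   4  17] [329.9 241.6] [ 0.428 -0.261  0.064]
blue [  0 270  18  49 673] [  7.1 294. ] [0.249 0.699 0.064]
t 21.2 dpos [-0.3303, -0.1664, 0.0082] dr [0.02, 0.49, 0.08]
```

View pics/t11.png

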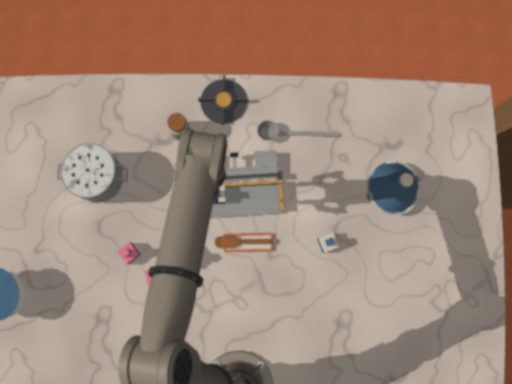

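Request:
carry_out:
  gripper: [0.045,0.045,0.045,0.045,0.045,0.045,0.045,0.045,0.045,0.045,0.045]
  delta_pos:
    - [-0.33,-0.166,0.008]
    - [-0.33,-0.166,0.008]
    - [-0.33,-0.166,0.008]
    - [-0.33,-0.166,0.008]
    - [-0.33,-0.166,0.008]
    - [-0.33,-0.166,0.008]
    - [-0.33,-0.166,0.008]
    - [-0.33,-0.166,0.008]
    - [-0.33,-0.166,0.008]
    - [-0.33,-0.166,0.008]
    - [-0.33,-0.166,0.008]
  dr:
    - [0,0.5,0]
    - [0,0.5,0]
    - [0,0.5,0]
    - [0,0.5,0]
    - [0,0.5,0]
    - [0,0.5,0]
    - [0,0.5,0]
    - [0,0.5,0]
    - [0,0.5,0]
    - [0,0.5,0]
    - [0,0.5,0]

```text
clock: 22.3
ee_pos: [0.4292, -0.2653, 0.1791]
orientation: [[-0.075, 0.997, -0.001], [0.997, 0.075, 0.002], [0.002, -0.001, -1.0]]
wrist_force: [-0.3, 1.2, -0.4]
grip_width: 0.531
```

Run:
```python
from look import *
R=knob('w12',(.428,-.262)); o=get_obs(); print(o['ee_pos'],o['qpos'].round(2))
```

```text
n blue 602 ztop 0.2607
knob top ((589.5066528320312, -475.3409729003906), (1.3198471069335938, 40.51054382324219), 51.75868225097656)
[ 0.42940703 -0.26536281  0.17935335] [-0.19  0.36  0.92  1.75 -0.31  1.19  0.89]
```

View pics/w12b.png

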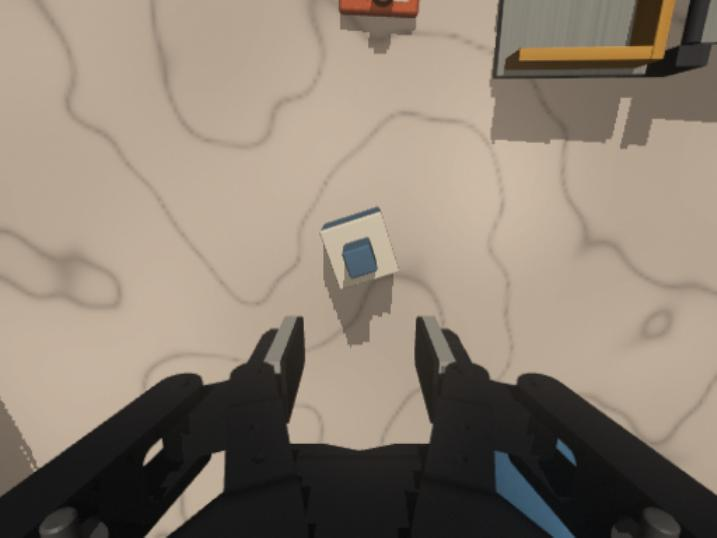

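```bash
sed -i 's/blue&nr&(d>0)\]/blue\&nr\&(d>0)\&(X[...,2]<.09)]/; s/(X\[...,2\]>ztop-.005))/(X[...,2]>ztop-.005)\&(X[...,2]<.09))/' look.py
python3 - <<'E'
from look import *
R=knob('w12',(.428,-.262)); p=[R[0][0]/1e3,R[0][1]/1e3,.0535]; a=R[2]
delta(p,-90+a);
E
```

```text
n blue 530 ztop 0.0645
knob top ((429.910400390625, -262.9274597167969), (18.507556915283203, 19.88809585571289), 21.655609130859375)
t 22.4 dpos [0.0025, 0.0008, 0.126] dr [0.0, -0.08, -17.35]
```

Request:
carry_out:
  gripper: [0.045,0.045,0.045,0.045,0.045,0.045,0.045,0.01,0.01,0.01,0.01,0.01,0.01]
  delta_pos:
    - [0.0025,0,0.025]
    - [0.0025,0,0.05]
    - [0.0025,0,0.075]
    - [0.0025,0,0.1]
    - [0.0025,0,0.118]
    - [0.0025,0,0.126]
    - [0.0025,0,0.126]
    - [0.0025,0,0.126]
    - [0.0025,0,0.126]
    - [0.0025,0,0.126]
    - [0.0025,0,0.126]
    - [0.0025,0,0.126]
    - [0.0025,0,0.126]
  dr:
    - [0,0,-17.3]
    - [0,0,-17.3]
    - [0,0,-17.3]
    - [0,0,-17.3]
    - [0,0,-17.3]
    - [0,0,-17.3]
    - [0,0,-17.3]
    - [0,0,-17.3]
    - [0,0,-17.3]
    - [0,0,-17.3]
    - [0,0,-17.3]
    - [0,0,-17.3]
    - [0,0,-17.3]

```text
clock: 23.7
ee_pos: [0.4299, -0.2635, 0.0545]
orientation: [[-0.368, 0.93, 0.002], [0.93, 0.368, 0.001], [0.0, 0.002, -1.0]]
wrist_force: [-0.1, 0.8, 5.8]
grip_width: 0.227
```

Request:
carry_out:
  gripper: [0.01,0.01,0.01,0.01]
  delta_pos:
    - [0,0,-0.01]
    - [0,0,-0.02]
    - [0,0,-0.03]
    - [0,0,-0.03]
  dr:
    - [0,0,0]
    - [0,0,0]
    - [0,0,0]
    - [0,0,0]

```text
clock: 24.1
ee_pos: [0.4309, -0.2643, 0.0861]
orientation: [[-0.368, 0.93, 0.005], [0.93, 0.368, -0.001], [-0.002, 0.004, -1.0]]
wrist_force: [0.3, -1.0, -1.2]
grip_width: 0.224
```

```bash
python3 -c "
from look import *
o=get_obs(); print(o['grip_width']*85.4,o['wrist_force'],o['ee_pos'])
delta(tray(-.09,-.02,.085),-85.8);delta(tray(.008,-.004,.085),-85.8)"
```

```text
19.159198928103923 [ 0.33646806 -1.0463963  -1.20636219] [ 0.43090267 -0.26426583  0.08614841]
t 24.1 dpos [0.2214, 0.1224, 0.0011] dr [0.25, 0.1, 17.4]
t 24.1 dpos [0.2074, 0.2207, 0.0015] dr [0.25, 0.1, 17.4]
```

Request:
carry_out:
  gripper: [0.01,0.01,0.01,0.01,0.01,0.01,0.01,0.01,0.01,0.01,0.01]
  delta_pos:
    - [0.04,0.02,0]
    - [0.08,0.04,0]
    - [0.12,0.065,0]
    - [0.16,0.085,0]
    - [0.195,0.11,0]
    - [0.221,0.125,0]
    - [0.217,0.155,0]
    - [0.211,0.19,0]
    - [0.207,0.22,0]
    - [0.207,0.22,0]
    - [0.207,0.22,0]
  dr:
    - [0,0,5]
    - [0,0,10]
    - [0,0,15]
    - [0,0,17.4]
    - [0,0,17.4]
    - [0,0,17.4]
    - [0,0,17.4]
    - [0,0,17.4]
    - [0,0,17.4]
    - [0,0,17.4]
    - [0,0,17.4]

```text
clock: 25.2
ee_pos: [0.5589, 0.0092, 0.0859]
orientation: [[-0.074, 0.997, 0.003], [0.997, 0.074, -0.002], [-0.002, 0.003, -1.0]]
wrist_force: [-0.5, -0.0, -3.2]
grip_width: 0.226
```

```bash
python3 -c "
from look import *
o=get_obs(); print(o['grip_width']*85.4,o['wrist_force'],o['ee_pos'],totray(o['ee_pos']))
delta(tray(.021,-.004,.0635),-85.8)
im,d=snap('wrist','w13');cv2.imwrite('pics/w13b.png',cv2.resize(im,None,fx=1.4,fy=1.4)[:,:,::-1])"
```

```text
19.29259287139624 [-0.5345277  -0.01384137 -3.20519769] [0.55887359 0.00920937 0.08594235] [ 0.00706152 -0.00451995]
t 25.2 dpos [0.0006, 0.0139, 0.0225] dr [0.17, 0.11, 0.05]
```

View pics/w13b.png

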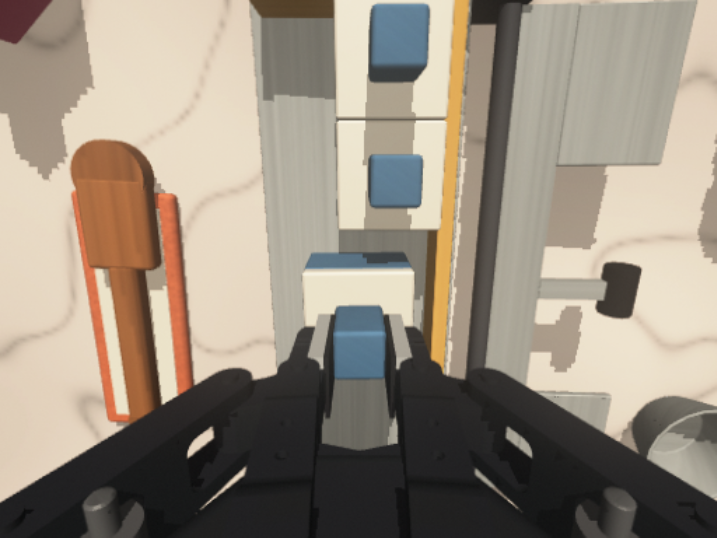

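Request:
carry_out:
  gripper: [0.01,0.01,0.01,0.01,0.01,0.01,0.01,0.01,0.01,0.01]
  delta_pos:
    - [0,0,0.01]
    - [0,0,0.018]
    - [0,0,0.0215]
    - [0,0,0.0215]
    - [0,0.004,0.0215]
    - [0,0.008,0.0215]
    - [0,0.012,0.0215]
    - [0,0.0145,0.0215]
    - [0,0.016,0.0215]
    - [0,0.016,0.0215]
  dr:
    - [0,0,0]
    - [0,0,0]
    - [0,0,0]
    - [0,0,0]
    - [0,0,0]
    - [0,0,0]
    - [0,0,0]
    - [0,0,0]
    - [0,0,0]
    - [0,0,0]

```text
clock: 26.25
ee_pos: [0.5735, 0.0099, 0.0644]
orientation: [[-0.073, 0.997, 0.001], [0.997, 0.073, -0.001], [-0.001, 0.001, -1.0]]
wrist_force: [-3.8, -0.3, 2.8]
grip_width: 0.227
```

Request:
carry_out:
  gripper: [0.01,0.01,0.01,0.01,0.01,0.01,0.01]
  delta_pos:
    - [0.003,0.0008,0]
    - [0.006,0.0008,0]
    - [0.009,0.0008,0]
    - [0.0115,0.0008,0]
    - [0.0135,0.0008,0]
    - [0.0155,0.0008,0]
    - [0.0155,0.0008,0]
  dr:
    - [0,0,0]
    - [0,0,0]
    - [0,0,0]
    - [0,0,0]
    - [0,0,0]
    - [0,0,0]
    - [0,0,0]

```text
clock: 26.95
ee_pos: [0.5726, 0.0219, 0.0646]
orientation: [[-0.071, 0.997, 0.0], [0.997, 0.071, -0.006], [-0.006, -0.0, -1.0]]
wrist_force: [-4.1, -4.3, 4.4]
grip_width: 0.223
```

```bash
python3 -c "
from look import *
o=get_obs(); print(o['grip_width']*85.4,o['wrist_force'],o['ee_pos'],totray(o['ee_pos']))
delta(tray(.021,.01,.0635),-85.8)"
```

```text
19.048443577581523 [-4.05267999 -4.29650417  4.35886593] [0.57255523 0.02194459 0.06461025] [0.02163912 0.00717906]
t 26.95 dpos [0.0028, -0.0006, 0.0011] dr [-0.02, 0.33, -0.14]
```

Request:
carry_out:
  gripper: [0.01,0.01,0.01,0.01,0.01]
  delta_pos:
    - [0.003,0.0005,0]
    - [0.004,0.0005,0]
    - [0.005,0.0005,0]
    - [0.006,0.0005,0]
    - [0.006,0.0005,0]
  dr:
    - [0,0,0]
    - [0,0,0]
    - [0,0,0]
    - [0,0,0]
    - [0,0,0]

```text
clock: 27.45
ee_pos: [0.5724, 0.0243, 0.0647]
orientation: [[-0.069, 0.998, 0.0], [0.998, 0.069, -0.011], [-0.011, -0.001, -1.0]]
wrist_force: [-3.1, -6.1, 3.4]
grip_width: 0.221
```

```bash
python3 -c "
from look import *
o=get_obs(); print(o['grip_width']*85.4,o['wrist_force'],o['ee_pos'],totray(o['ee_pos']))
delta(tray(.021,.010,.064),-85.8)
im,d=snap('wrist','w14');cv2.imwrite('pics/w14b.png',cv2.resize(im,None,fx=1.4,fy=1.4)[:,:,::-1])"
```

```text
18.83450277016162 [-3.122162   -6.13588131  3.39518936] [0.57238249 0.02426242 0.06474809] [0.0216366  0.00950332]
t 27.45 dpos [0.0005, -0.0006, 0.0007] dr [-0.04, 0.63, -0.26]
```

View pics/w14b.png

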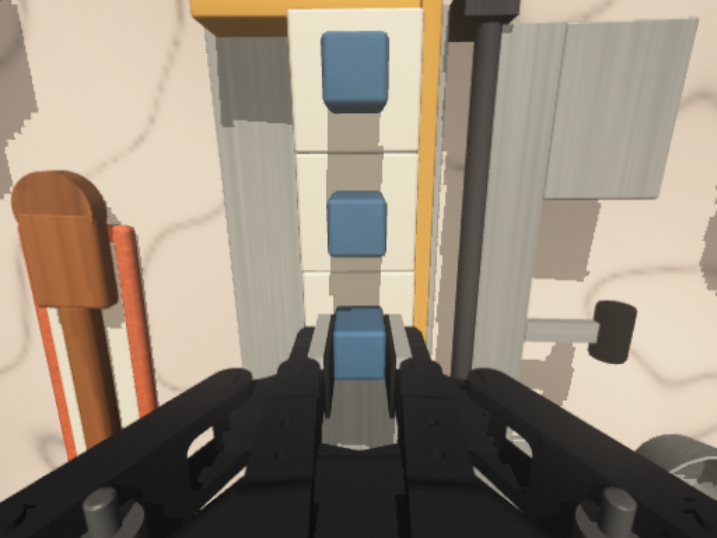

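Request:
carry_out:
  gripper: [0.01,0.036,0.036,0.036,0.036,0.045,0.045,0.045,0.045,0.045]
  delta_pos:
    - [0,0,0]
    - [0,0,0]
    - [0,0,0]
    - [0,0,0]
    - [0,0,-0.02]
    - [0,0,-0.06]
    - [0,0,-0.1]
    - [0,-0.03,-0.14]
    - [0,-0.04,-0.15]
    - [0,-0.04,-0.15]
  dr:
    - [0,0,0]
    - [0,0,0]
    - [0,0,0]
    - [0,0,0]
    - [0,0,0]
    - [0,0.6,0]
    - [0,0.6,0]
    - [0,0.6,0]
    - [0,0.6,0]
    - [0,0.6,0]

```text
clock: 28.5
ee_pos: [0.5333, 0.0233, 0.2173]
orientation: [[-0.069, 0.998, 0.005], [0.998, 0.069, 0.002], [0.002, 0.005, -1.0]]
wrist_force: [1.1, -0.4, -0.7]
grip_width: 0.53
```

Run:
```python
from look import *
im,d=snap('wrist','w15'); z=np.load('pics/w15.npz');C=cam('wrist',z['R'],z['p'])
cv2.imwrite('pics/w15b.png',cv2.resize(im,None,fx=1.4,fy=1.4)[:,:,::-1])
K,D,Rw,t=C; v,u=np.mgrid[:384,:512]; X=(t+rays(C,np.c_[u.ravel(),v.ravel()])*d.ravel()[:,None]).reshape(384,512,3)
h=cv2.cvtColor(im,cv2.COLOR_RGB2HSV); m=((cv2.inRange(h,(95,60,20),(130,255,255))>0)&(abs(X[...,2]-.074)<.006)).astype(np.uint8)
for c in cv2.findContours(m,0,2)[0]:
    if cv2.contourArea(c)<30: continue
    R=cv2.minAreaRect((onplane(C,c[:,0].astype(float),.074)[:,:2]*1000).astype(np.float32)); print(totray(np.array(R[0])/1e3).round(4),R)
o=get_obs();print(o['ee_pos'],o['qpos'].round(2))
```

```text
[0.0208 0.0106] ((571.499267578125, 25.321659088134766), (18.74260711669922, 18.341489791870117), 3.969498872756958)
[0.0206 0.0584] ((567.81005859375, 72.96752166748047), (18.664079666137695, 17.615066528320312), 3.94519305229187)
[0.0206 0.1053] ((564.2882080078125, 119.75477600097656), (18.16213035583496, 16.752342224121094), 3.9241738319396973)
[0.53303629 0.02392192 0.21558169] [-0.74  0.38  0.89  1.62 -0.31  1.28  0.27]
```

View pics/w15b.png

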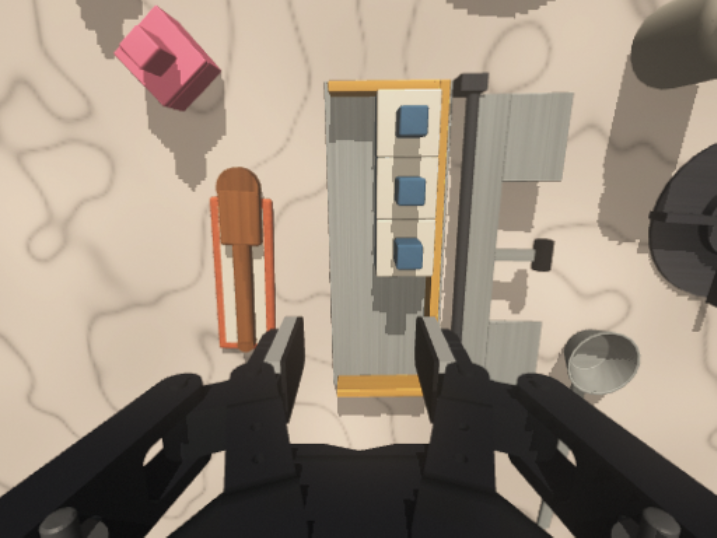

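Run:
```python
from look import *
z=np.load('pics/w15.npz');C=cam('wrist',z['R'],z['p']); im=z['im'];d=z['d']
K,D,Rw,t=C; v,u=np.mgrid[:384,:512]; X=(t+rays(C,np.c_[u.ravel(),v.ravel()])*d.ravel()[:,None]).reshape(384,512,3)
dark=(im.max(2)<60)[165:200,375:400]; Y=X[165:200,375:400][dark]; print(dark.sum(),Y.mean(0).round(4),Y.min(0).round(4),Y.max(0).round(4)); 
vv,uu=np.nonzero(dark); c=(uu.mean()+375,vv.mean()+165); print('px',c, uu.min()+375,uu.max()+375,vv.min()+165,vv.max()+165)
T,S=np.load('pics/top0.npz')['im'],np.load('pics/scene0.npz')['im']
def cen(I,r0,r1,c0,c1):
    m=(I.max(2)<70)[r0:r1,c0:c1]; a,b=np.nonzero(m); print(m.sum()); return (b.mean()+c0,a.mean()+r0)
ct=cen(T,148,162,225,245); cs=cen(S,220,236,262,280); print(ct,cs)
p,r=tri([C,cam('top'),cam('scene')],[c,ct,cs]); print('tri',p,r,totray(p))
p,r=tri([C,cam('scene')],[c,cs]); print('tri ws',p,r,totray(p))
for n,a,b in(('flap near',345,100),('flap far',395,100),('flap panel',385,240)): print(n,X[b,a])
Pn=X[72:118,345:398].reshape(-1,3); q=np.array([totray(p) for p in Pn]); k=(Pn[:,2]>.02)&(q[:,0]>.08); print(np.polyfit(q[k][:,0]-.072,Pn[k][:,2],1))
```

```text
131 [0.6842 0.0264 0.0409] [0.5287 0.0114 0.031 ] [0.6944 0.0942 0.3496]
px (np.float64(385.03053435114504), np.float64(180.89312977099237)) 380 394 172 193
12
47
(np.float64(233.5), np.float64(154.5)) (np.float64(270.1489361702128), np.float64(228.12765957446808))
tri [0.69001883 0.02424383 0.03236005] [np.float64(0.0014123331440209707), np.float64(0.0023506871963130667), np.float64(0.0021880058228989376)] [0.13895567 0.0008693 ]
tri ws [0.68897167 0.02318292 0.03135231] [np.float64(0.0012250803632294783), np.float64(0.0012250803632294872)] [ 1.37833619e-01 -1.12067311e-04]
flap near [0.62690442 0.11271792 0.02930661]
flap far [0.68073217 0.11613258 0.03225255]
flap panel [ 0.70295222 -0.05139001  0.03405105]
[0.05195543 0.02943639]
```

```bash
python3 -c "
from look import *
print(tray(.1395,0,.15));delta(tray(.1395,0,.15),4.2)"
```

```text
[0.69062537 0.02341673 0.15      ]
t 28.55 dpos [-0.0115, 0.157, 0.0659] dr [0.15, 0.04, -90.21]
```

Request:
carry_out:
  gripper: [0.05,0.05,0.05,0.05,0.05,0.05,0.05,0.05,0.05,0.05,0.05,0.05,0.05,0.05]
  delta_pos:
    - [-0.002,0.02,0]
    - [-0.004,0.04,0]
    - [-0.006,0.07,0.01]
    - [-0.008,0.1,0.03]
    - [-0.01,0.13,0.05]
    - [-0.0115,0.157,0.066]
    - [-0.0115,0.157,0.066]
    - [-0.0115,0.157,0.066]
    - [-0.0115,0.157,0.066]
    - [-0.0115,0.157,0.066]
    - [-0.0115,0.157,0.066]
    - [-0.0115,0.157,0.066]
    - [-0.0115,0.157,0.066]
    - [-0.0115,0.157,0.066]
  dr:
    - [0,0,-90.2]
    - [0,0,-90.2]
    - [0,0,-90.2]
    - [0,0,-90.2]
    - [0,0,-90.2]
    - [0,0,-90.2]
    - [0,0,-90.2]
    - [0,0,-90.2]
    - [0,0,-90.2]
    - [0,0,-90.2]
    - [0,0,-90.2]
    - [0,0,-90.2]
    - [0,0,-90.2]
    - [0,0,-90.2]

```text
clock: 29.95
ee_pos: [0.6904, 0.0236, 0.1488]
orientation: [[-0.997, -0.072, 0.001], [-0.072, 0.997, 0.001], [-0.001, 0.001, -1.0]]
wrist_force: [-0.6, -0.7, 1.3]
grip_width: 0.581
```

Run:
```python
from look import *
im,d=snap('wrist','w16'); z=np.load('pics/w16.npz');C=cam('wrist',z['R'],z['p'])
cv2.imwrite('pics/w16b.png',cv2.resize(im,None,fx=1.4,fy=1.4)[:,:,::-1])
o=get_obs();print(o['ee_pos'],o['qpos'].round(2)); print(proj(C,[tray(.1395,0,.0335),tray(.1395,.013,.0335),tray(.1395,-.013,.0335)])*1.4)
delta(tray(.1395,0,.0315),4.2)
```

```text
[0.69051827 0.02359728 0.14910039] [-0.31  0.69  0.45  1.21 -0.29  1.3   1.77]
[[358.79098453 262.17952815]
 [377.93003152 262.16136938]
 [339.64908083 262.19735514]]
t 30.0 dpos [0.0001, -0.0003, 0.1176] dr [0.08, 0.07, -0.06]
```

View pics/w16b.png

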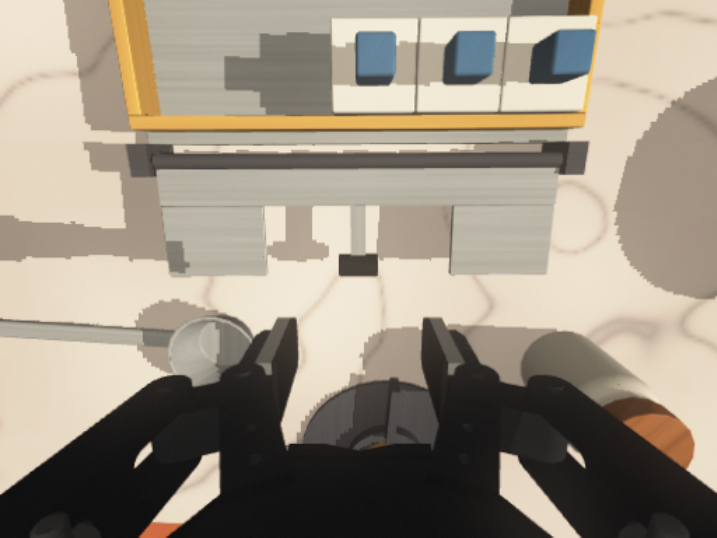

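Request:
carry_out:
  gripper: [0.05,0.05,0.05,0.05,0.05,0.05,0.05,0.015,0.015,0.015,0.015,0.015,0.015]
  delta_pos:
    - [0,0,0.025]
    - [0,0,0.05]
    - [0,0,0.075]
    - [0,0,0.095]
    - [-0.0005,0,0.11]
    - [-0.0005,0,0.117]
    - [-0.0005,0,0.117]
    - [-0.0005,0,0.117]
    - [-0.0005,0,0.117]
    - [-0.0005,0,0.117]
    - [-0.0005,0,0.117]
    - [-0.0005,0,0.117]
    - [-0.0005,0,0.117]
  dr:
    - [0,0,0]
    - [0,0,0]
    - [0,0,0]
    - [0,0,0]
    - [0,0,0]
    - [0,0,0]
    - [0,0,0]
    - [0,0,0]
    - [0,0,0]
    - [0,0,0]
    - [0,0,0]
    - [0,0,0]
    - [0,0,0]
  force: 30

```text
clock: 31.3
ee_pos: [0.6924, 0.023, 0.0332]
orientation: [[-0.997, -0.072, 0.004], [-0.072, 0.997, 0.0], [-0.004, 0.0, -1.0]]
wrist_force: [1.3, -2.3, 2.3]
grip_width: 0.292
```

Run:
```python
from look import *
o=get_obs();print(o['ee_pos'],totray(o['ee_pos']),o['wrist_force'],o['grip_width']*85.4)
print([(round(.0679-.068*np.cos(t),4),round(-(.068*np.sin(t)-.0034),4)) for t in np.r_[np.arange(.15,1.57,.125),1.571]])
```

```text
[0.69238995 0.02298395 0.03319638] [ 0.14122814 -0.00056086] [ 1.2921156  -2.29847968  2.32017326] 24.968848573650675
[(np.float64(0.0007), np.float64(-0.0068)), (np.float64(0.0025), np.float64(-0.0151)), (np.float64(0.0053), np.float64(-0.0231)), (np.float64(0.0091), np.float64(-0.0307)), (np.float64(0.0138), np.float64(-0.0378)), (np.float64(0.0193), np.float64(-0.0442)), (np.float64(0.0256), np.float64(-0.0499)), (np.float64(0.0326), np.float64(-0.0547)), (np.float64(0.0401), np.float64(-0.0587)), (np.float64(0.0481), np.float64(-0.0616)), (np.float64(0.0563), np.float64(-0.0636)), (np.float64(0.0648), np.float64(-0.0645)), (np.float64(0.0679), np.float64(-0.0646))]
```

Request:
carry_out:
  gripper: [0.015,0.015,0.015,0.015,0.015,0.015,0.015]
  delta_pos:
    - [0.001,0,-0.007]
    - [0.0025,0,-0.015]
    - [0.0055,0,-0.023]
    - [0.009,0,-0.031]
    - [0.014,0,-0.038]
    - [0.0195,0,-0.044]
    - [0.0195,0,-0.044]
  dr:
    - [0,0,0]
    - [0,0,0]
    - [0,0,0]
    - [0,0,0]
    - [0,0,0]
    - [0,0,0]
    - [0,0,0]

```text
clock: 32.0
ee_pos: [0.6702, 0.0213, 0.0774]
orientation: [[-0.997, -0.072, -0.0], [-0.072, 0.997, 0.001], [0.0, 0.001, -1.0]]
wrist_force: [-3.2, -2.5, -4.1]
grip_width: 0.29
```

Run:
```python
from look import *
o=get_obs();print(o['ee_pos'],totray(o['ee_pos']),o['wrist_force'],o['grip_width']*85.4)
im,d=snap('wrist','w17');cv2.imwrite('pics/w17b.png',cv2.resize(im,None,fx=1.4,fy=1.4)[:,:,::-1])
```

```text
[0.67018029 0.02131271 0.07744772] [ 0.11895573 -0.00060101] [-3.24669028 -2.51212275 -4.05349074] 24.726740689513456
```

View pics/w17b.png

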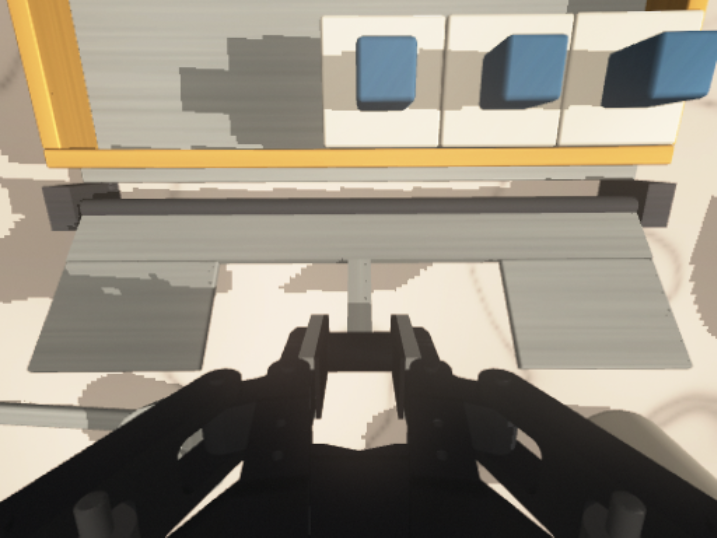

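Request:
carry_out:
  gripper: [0.015,0.015,0.015,0.015,0.015,0.015,0.015,0.015,0.015]
  delta_pos:
    - [0.006,0,-0.006]
    - [0.0135,0,-0.0105]
    - [0.021,0,-0.0145]
    - [0.029,0,-0.0175]
    - [0.037,0,-0.0195]
    - [0.0455,0,-0.0205]
    - [0.05,0,-0.0205]
    - [0.053,0,-0.0205]
    - [0.053,0,-0.0205]
  dr:
    - [0,0,0]
    - [0,0,0]
    - [0,0,0]
    - [0,0,0]
    - [0,0,0]
    - [0,0,0]
    - [0,0,0]
    - [0,0,0]
    - [0,0,0]

```text
clock: 32.95
ee_pos: [0.619, 0.0174, 0.0999]
orientation: [[-0.997, -0.072, 0.004], [-0.072, 0.997, 0.001], [-0.004, 0.0, -1.0]]
wrist_force: [2.6, -2.1, 2.1]
grip_width: 0.288
```

Run:
```python
from look import *
o=get_obs();print(o['ee_pos'],totray(o['ee_pos']),o['wrist_force'],o['grip_width']*85.4)
im,d=snap('wrist','w18');cv2.imwrite('pics/w18b.png',cv2.resize(im,None,fx=1.4,fy=1.4)[:,:,::-1])
```

```text
[0.61895928 0.01738606 0.09986721] [ 0.06758469 -0.00076578] [ 2.58023876 -2.06962495  2.09621453] 24.636615872735472
```

View pics/w18b.png

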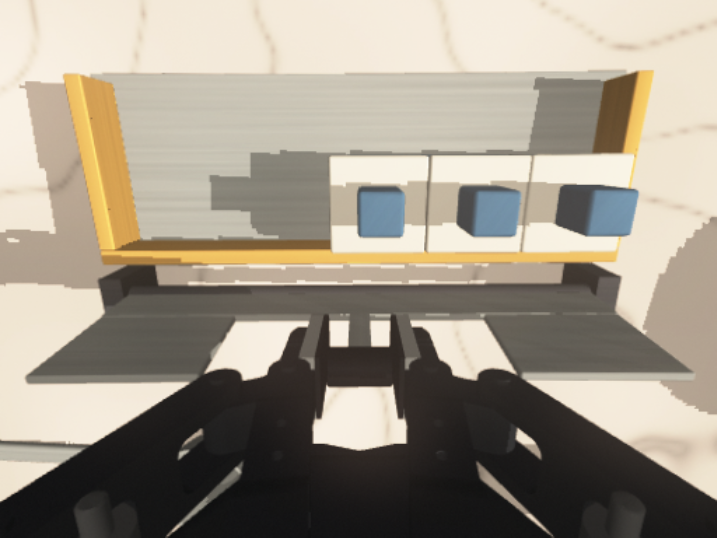

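Run:
```python
from look import *
z=np.load('pics/w18.npz');C=cam('wrist',z['R'],z['p']); d=z['d']
K,D,Rw,t=C; v,u=np.mgrid[:384,:512]; X=(t+rays(C,np.c_[u.ravel(),v.ravel()])*d.ravel()[:,None]).reshape(384,512,3)
for c in (90,400):
    for r in range(205,275,6): print(c,r,totray(X[r,c]).round(4),X[r,c,2].round(4))
```

```text
90 205 [ 0.0688 -0.1308] 0.0314
90 211 [ 0.0719 -0.1285] 0.0363
90 217 [ 0.0736 -0.1241] 0.0443
90 223 [ 0.074  -0.1182] 0.0545
90 229 [ 0.0748 -0.1134] 0.063
90 235 [ 0.0755 -0.1091] 0.0706
90 241 [ 0.0767 -0.1058] 0.0767
90 247 [ 0.077  -0.1016] 0.084
90 253 [ 0.0777 -0.0982] 0.09
90 259 [ 0.0782 -0.0949] 0.0958
90 265 [ 0.0786 -0.0917] 0.1014
90 271 [ 0.0805 -0.0904] 0.1041
400 205 [0.0687 0.1108] 0.0325
400 211 [0.0714 0.1081] 0.0385
400 217 [0.0724 0.1034] 0.0482
400 223 [0.0734 0.0992] 0.0567
400 229 [0.0744 0.0954] 0.0646
400 235 [0.0752 0.0918] 0.072
400 241 [0.0757 0.0882] 0.0792
400 247 [0.0761 0.0847] 0.0863
400 253 [0.0766 0.0817] 0.0924
400 259 [0.0767 0.0784] 0.0989
400 265 [0.0782 0.0768] 0.1024
400 271 [0.0807 0.0762] 0.1044
```

Request:
carry_out:
  gripper: [0.015,0.015,0.015,0.015,0.015,0.015]
  delta_pos:
    - [0.002,0,-0.0005]
    - [0.004,0,-0.0005]
    - [0.006,0,0]
    - [0.008,0,0]
    - [0.01,0,0]
    - [0.01,0,0]
  dr:
    - [0,0,0]
    - [0,0,0]
    - [0,0,0]
    - [0,0,0]
    - [0,0,0]
    - [0,0,0]

```text
clock: 33.6
ee_pos: [0.6115, 0.0168, 0.0998]
orientation: [[-0.997, -0.072, 0.01], [-0.072, 0.997, 0.0], [-0.01, -0.0, -1.0]]
wrist_force: [8.9, -1.3, -6.8]
grip_width: 0.289
```

```bash
cat > flap.py <<'E'
from look import *
import sys
tag=sys.argv[1]
o=get_obs();print(o['ee_pos'],totray(o['ee_pos']),o['wrist_force'],o['grip_width']*85.4)
im,d=snap('wrist',tag);cv2.imwrite(f'pics/{tag}b.png',cv2.resize(im,None,fx=1.4,fy=1.4)[:,:,::-1])
z=np.load(f'pics/{tag}.npz');C=cam('wrist',z['R'],z['p'])
v,u=np.mgrid[:384,:512]; X=(C[3]+rays(C,np.c_[u.ravel(),v.ravel()])*d.ravel()[:,None])
a=np.radians(TY); x=(X[:,0]-TO[0])*np.cos(a)+(X[:,1]-TO[1])*np.sin(a); y=-(X[:,0]-TO[0])*np.sin(a)+(X[:,1]-TO[1])*np.cos(a)
for s in(1,-1):
    k=(s*y>.075)&(s*y<.115)&(x>.062)&(x<.1)&(X[:,2]>.045)&(X[:,2]<.1); p=np.polyfit(X[k,2],x[k],1); print(s,k.sum(),'theta',np.pi/2-np.arctan(p[0]),'x at z=.03',np.polyval(p,.03))
E
python3 flap.py w19
```

```text
[0.61154496 0.01678538 0.09984829] [ 0.06014629 -0.00082183] [ 8.86298766 -1.2582572  -6.84738351] 24.700826614784987
1 2577 theta 1.56971617950387 x at z=.03 0.07074687053490258
-1 2561 theta 1.5694629994234912 x at z=.03 0.07156122059038343
```

The flap is at its stop (θ≈1.57). I'll release and lift.

Request:
carry_out:
  gripper: [0.015,0.05,0.05,0.05,0.05,0.05,0.05,0.05,0.05,0.05,0.05]
  delta_pos:
    - [0,0,0]
    - [0,0,0]
    - [0,0,0]
    - [0,0,0]
    - [0,0,-0.02]
    - [0,0,-0.05]
    - [0,0,-0.08]
    - [0.03,0,-0.11]
    - [0.07,0,-0.13]
    - [0.07,0,-0.13]
    - [0.07,0,-0.13]
  dr:
    - [0,0,0]
    - [0,0,0]
    - [0,0,0]
    - [0,0,0]
    - [0,0,0]
    - [0,0,0]
    - [0,0,0]
    - [0,0.6,0]
    - [0,0.6,0]
    - [0,0.6,0]
    - [0,0.6,0]

```text
clock: 34.75
ee_pos: [0.54, 0.0123, 0.23]
orientation: [[-0.997, -0.072, 0.0], [-0.072, 0.997, 0.001], [-0.0, 0.001, -1.0]]
wrist_force: [-0.2, 1.5, 0.1]
grip_width: 0.593
```

```bash
python3 flap.py w20
python3 - <<'E'
from look import *
z=np.load('pics/w20.npz');im,d=z['im'],z['d'];C=cam('wrist',z['R'],z['p'])
v,u=np.mgrid[:384,:512]; X=(C[3]+rays(C,np.c_[u.ravel(),v.ravel()])*d.ravel()[:,None]).reshape(384,512,3)
h=cv2.cvtColor(im,cv2.COLOR_RGB2HSV); m=((cv2.inRange(h,(95,60,20),(130,255,255))>0)&(abs(X[...,2]-.074)<.006)).astype(np.uint8)
for c in cv2.findContours(m,0,2)[0]:
    if cv2.contourArea(c)<30: continue
    R=cv2.minAreaRect((onplane(C,c[:,0].astype(float),.074)[:,:2]*1000).astype(np.float32)); print(totray(np.array(R[0])/1e3).round(4),R)
m=cv2.inRange(h,(8,130,60),(14,255,220)); n,l,s,c=cv2.connectedComponentsWithStats(m)
for i in range(1,n):
    if s[i][4]>300:
        cs=cv2.findContours((l==i).astype(np.uint8),0,2)[0][0][:,0].astype(float); print(s[i],cv2.minAreaRect((onplane(C,cs,.02)[:,:2]*1000).astype(np.float32)))
E
```

```text
[0.54004313 0.01225061 0.23000408] [-0.01149563 -0.00010776] [-0.18231507  1.52276827  0.12469354] 50.63552410612705
1 464 theta 1.5474390615197255 x at z=.03 0.0696498609051859
-1 449 theta 1.5487487514532667 x at z=.03 0.07071250312240758
[0.0206 0.0085] ((571.3796997070312, 23.193294525146484), (16.632400512695312, 18.100143432617188), 4.188572406768799)
[0.02   0.1039] ((563.8011474609375, 118.2826919555664), (17.774951934814453, 17.67569923400879), 4.2068071365356445)
[0.02   0.0565] ((567.2791748046875, 71.05455017089844), (17.79606056213379, 18.239826202392578), 4.217419147491455)
[ 171   45  148   55 4368] ((430.2679138183594, -8.998420715332031), (52.547279357910156, 170.3206787109375), 1.7082215547561646)
[372 348  39  36 681] ((850.0159301757812, 247.09002685546875), (87.62010955810547, 33.35529708862305), 45.0523681640625)
```

View pics/w20b.png

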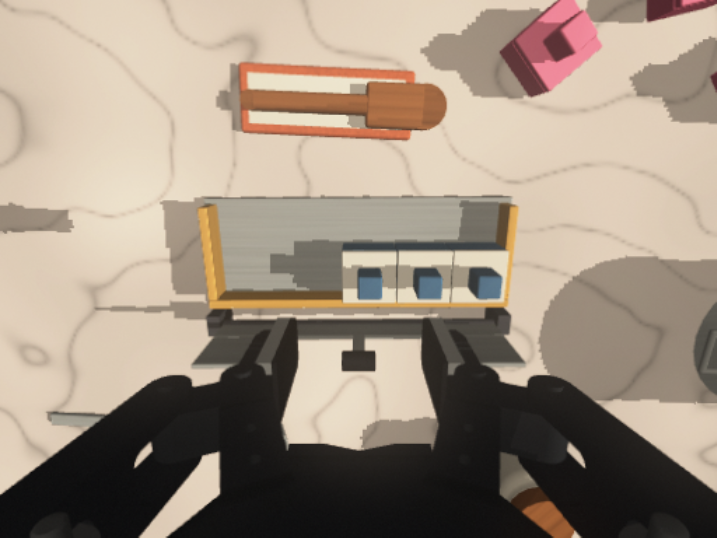

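```bash
python3 -c "
from look import *
a,_=snap('scene','s21'); cv2.imwrite('pics/s21b.png',cv2.resize(a,None,fx=1.5,fy=1.5)[:,:,::-1]); print(get_obs()['clock'])"
```

```text
34.85
```

View pics/s21b.png

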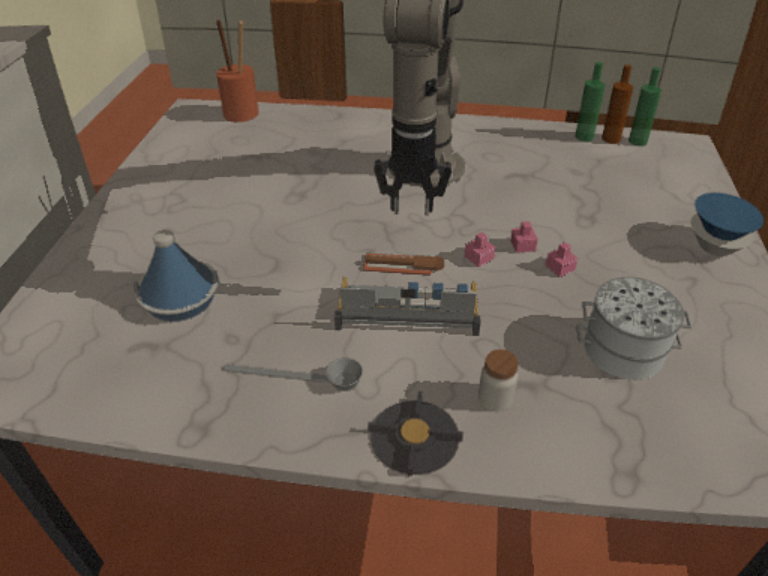

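The scene view shows the flap upright at (408,305), three knobs behind it at (413,288), (437,289) and (462,290), and the paddle on the rest at (402,262). The tagine, steamers, ladle and jar stand where they did. I'm handing in.

```bash
python3 -c "
from cell import *
print(sign_off())"
```

```text
the job is handed in; nothing more can be done
None
```

I moved the paddle onto the spoon rest and stood the three blue pots in a tight row against the back rail, starting from the left end stop. Then I swung the splash flap up to its stop and handed the job in at about 35 s. Only three pots were in the scene. I set the pots with a 25 N grip, and the wrist force while pushing them stayed under about 8 N.

**Last checks:**
- **Paddle:** its origin measured about 1 mm from the centre of the rest, and it lies within about 0.1° of the rest's length.
- **Pots:** they measured x ≈ 20–20.6 mm from the tray origin, spaced 47.4–48 mm apart, with their yaw matching the tray's.
- **Flap:** it measured about 1.55 rad after release.
- **Nothing else disturbed:** the last scene picture showed the tagine, steamers, ladle and salt jar where they had been, and the arm clear of everything.

**Disagreements:**
- **Pot position along the tray:** the final wrist view put the pots about 2 mm farther from the end stop than the earlier one did (first pot y = 103.9 mm against 105.3 mm). I took this as calibration error, because I had felt the contact at the stop when the first pot was at 106 mm.
- **Flap angle:** it read 1.57 rad while held and 1.55 rad after release.

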